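# Wedge the dovetailed stop into the carving jig

### The arm

A 7-joint arm with a two-finger parallel gripper is mounted at the origin on the work surface. World frame = base frame: x ahead of the robot, y to its left, z up, the work surface at z = 0. Lengths are in m, angles in degrees, forces in N, time in s.
With the tool pointing down it reaches from about 0.35 to 0.9 m from the base axis. Payload 7.2 kg.
Tool frame: the origin (TCP) lies midway between the tips of the shut fingers; the grasp point (between the pads) lies 19 mm behind it; x points along the fingers, z is the direction in which the jaws open and shut, and the axes are right-handed (so a half turn about x gives the same grasp; the last joint's range is limited). The gripper opens to 88 mm and grips with 3 to 60 N. Pads are 20 mm wide; open, the fingers measure 115 mm over their backs; the gripper's body (75 mm by 178 mm) begins 61 mm behind the grasp point.
Start: joints at [66.681, 23.554, -0.728, 91.456, 0.321, 64.991, -4.71], TCP at [0.208, -0.589, 0.223] pointing down, gripper open.
Joint ranges: [-169.25, 169.25], [-16.82, 113.86], [-84.01, 82.57], [7.8, 145.47], [-59.2, 239.2], [7.22, 106.19], [-163.78, 163.78]. Speed limits (degrees/s): [136.94, 136.94, 172.46, 172.46, 180, 180, 180].

### API

Orientations are given as [roll, pitch, yaw] about the fixed x, y, z axes, in that order (R = Rz(yaw) Ry(pitch) Rx(roll)).
In Python, from plant import get_obs, snapshot, camera_info, close_job, spot_in, masks_of, pinpoint gives the robot as it stands.
- The arm moves only by the tool drive_tool, never from a script. Its argument "plan" is a list of rows, each an object of numbers: "x", "y", "z": the shift along the tool's x, y, z in units of 30 mm (1.0 is 30 mm); "twist": the turn about the tool's x in rad; "claw": the closure, from -1 (fully open) to 1 (shut). In form: [{"x": .., "y": .., "z": .., "twist": .., "claw": ..}, ...]. A call has 1 to 12 rows; each row shifts and turns the commanded pose from where the row before left it, along the tool's axes as they then stand; what a row does not reach is not made up. A row lasts 1/10 s, in which the tool goes at most 50 mm and 8.59 degrees, less where a joint would pass 70% of its speed; a pose out of reach is approached as far as the arm can. A call is refused whole if a number of a shift passes 1 or a number of a turn 0.15, either way. A call with a gripper value outside its range is refused whole. The fingers move at their own pace and stop on an object; "grip_force" is the grip in N (left out, the last holds). Time passes only in rows, so rows that do not move let the fingers close. It gives the time, the measured TCP pose, the force and the opening at its end, in the units of the state.
- get_obs(): the state, without advancing time (a new reading comes with each control period).
- snapshot(name): name is "side" or "top"; returns (picture, depth): 420x560x3 uint8, red, green, blue; 420x560 float32, m along the optical axis (not along the pixel's ray), 0 where there is no reading.
- camera_info(name): a dict with "mtx" (3x3 intrinsics, pixels), "dist_coeffs" ([k1, k2, p1, p2, k3] as OpenCV has them; the pictures are not rectified), "T" (4x4, takes a point from camera to world coordinates). Camera axes: x right, y up, looking along -z (the intrinsics and any distortion apply to the point x, -y, -z); pixel columns grow to the right and rows downward; lengths in m; the calibration is good to about 2 mm. A picture is of the moment at which its call begins. camera_info takes no time and is no camera call.
- close_job(): hands the job in, once; it reports no verdict.
Trained networks look in the newest picture that a camera, given by its name, has taken for a name from the list of things; names that differ only in an ending like _2 or _b are one class to them, and where a whole thing is asked for, a point or a joint stands for the part that bears it (a point fixed in the world has none). Each returns a list of dicts, best first, with "score" (0 to 1); they miss things now and then, are a little off and sometimes report something else, mostly with a low value. They report only what shows in the picture. A call takes as long as a camera call. They do not tell look-alikes from the thing itself.
- spot_in(camera, label): "pixel" ([column, row] in pixels, amid what is visible of it).
- masks_of(camera, label): "pixels" (420x560 bool, what is visible of it) and "pixel" ([column, row] in pixels, amid what is visible of it).
- pinpoint(camera, label): "pixel" ([column, row] in pixels: a listed point, or the origin of a listed thing).
The state is a dict: "t": time; "joint_positions": joint angles; "dq": joint speeds; "joint_torque": joint torques, N m; "eef_pos": TCP position; "orientation": TCP orientation; "contact_force": force on the tool from outside, world axes, zero at the start; "torque": the same for the moment, N m; "opening": finger opening in m.
Only numpy, scipy, OpenCV 4.12 (cv2) and the standard library are available. Lean on these libraries where they do the work, as an engineer would, in place of code of your own. Each camera call takes 0.05 s, during which the arm holds its last target.

### The job

Fit the dovetailed stop to the carving jig: set it on the jig board in front of the tapered way, narrow end towards the way, slide it in along the straight rail and push it home with a light, steady hand, about 10 to 14 N, so that it is wedged tight and stays wedged when you let go. Pushing harder than that can split the rail. Leave everything else on the bench where it is.

Things in the scene. Friction and masses are not known exactly. Their poses are not given: they have to be found in the camera images.
- stop_grip (a point): The dovetailed stop, loose, pale wood, about 0.16 kg: a foot 100 long (x), 22 high, and on its middle a post 40 (x) by 24 (y), its top 68 above the underside; grasp the post across the 24. This point: the post's centre, 50 above the underside, half-way along the foot. x points to the narrow end (nose), z up.
- stop_nose (a point): Bottom of the stop's nose, 50 ahead of stop_grip in x and 50 below it; same axes. The foot's sides lean in 15 degrees (wide at the bottom). At the bottom the -y side is straight, 25 from the middle line; the +y side tapers 1 in 10: 21 from the middle line at the nose, 31 at the tail. So 46 wide at the nose, 56 at the tail.
- rail: Straight rail of the jig, brown wood, 145 long, 26 high, fixed on a plywood board 290 by 150 by 18 that lies on the bench. Origin on the board's top, at the mouth of the way (its wide end), on the line along which the stop's middle runs. x: the way the stop slides in, z up. This rail is on the -y side: foot at y = -25, x 0 to 145, face leaning 15 degrees over the way.
- landing (a point): Point on the board's top, 70 before the mouth (x = -70 in the rail's frame, same axes): the clear part of the board, where the stop can be set down. The board spans x = -135 to 155, y = -75 to 75 in the rail's frame.
- way_mid (a point): Point on the board's top, x = 65 in the rail's frame (same axes), near the middle of the way. The second rail, on the +y side, is like the first but tapered 1 in 10: its foot at about y = 30 - x/10 (55 between the rails at the mouth). It is shimmed anew for each job, up to 3 either way, not measured, and backed by stiff springs (40 N per mm sideways).
- seat (a point): Nominal place of the stop's post centre where wedging begins: x = 40, z = 50 in the rail's frame, same axes. Because of the shims it really begins anywhere from x = 10 to 70. Until there the waxed stop slides with a newton or two; from there the push rises by about 2 N per mm. Wedged, it presses on the rails with about twice the push and holds itself by friction.
- plain_grip (a point): Not to be used: a plain stop of the same size and post but with a straight, square-sided foot 100 by 50 by 22; the point is in its post's centre, 50 above its underside. Loose; leave it.
- mallet: Bystander, loose, lying: mallet with a steel head 56 by 100 by 56 centred at x = 110 and a round handle from x = -110 to 90 in its frame; origin on the bench. Leave it.
- paste_pot: Bystander, loose: open clay pot, 80 across, 75 high, origin under its centre. Leave it.
- glue: Bystander, loose: bottle, 60 across, 150 high, origin under its centre. Leave it.
- offcut: Bystander, loose: piece of wood 120 by 50 by 30, origin under its centre. Leave it.
- sanding_block: Bystander, loose: cork block 90 by 60 by 35, origin under its centre. Leave it.
- gouge: Bystander, loose: carving gouge about 245 long and 22 thick lying along its x (from -100 to 145), origin on the bench under it. Leave it.
There are look-alikes about, which are no part of the job. What is shaped like the part that bears stop_grip but pink or yellow is not meant.

How it is judged (in metres and radians):
On the way, in this order (a step that is already met when the one before it is completed fails the run):
1. the stop's nose is in the mouth of the way, the stop lying flat on the board (x of stop_grip in the frame of rail between -0.035 and 0.002 m and z of stop_grip in the frame of rail between 0.046 and 0.054 m and angle between the x axis of stop_grip and the x axis of rail, either way round below 0.15 rad), for 0.05 s.
2. the stop is wedged: it presses on the straight rail with over 7 N (contact force between stop and rail above 7 N and x of stop_grip in the frame of rail above 0.006 m), for 0.2 s.
At the end, for the whole second after the job is handed in: The stop sits in the way, flat on the board (within 3 mm) and in line with the straight rail (within 0.06 rad), its post's centre 6 to 85 mm past the mouth, let go and at rest, and wedged: it still presses on the straight rail with more than 6 N (a push of 12 N leaves about 20 N) (contact force between stop and rail above 6 N and x of stop_grip in the frame of rail between 0.006 and 0.085 m and z of stop_grip in the frame of rail between 0.047 and 0.053 m and angle between the x axis of stop_grip and the x axis of rail, either way round below 0.06 rad and linear speed of stop below 0.01 m/s); the robot touches nothing.
It fails at once if the stop is driven into the straight rail with more than 36 N (a push of about 18 N) (contact force between stop and rail above 36 N).
It fails at once if a bystander is moved by more than 20 mm (distance of any of plain_grip, mallet, paste_pot, glue, offcut, sanding_block, gouge from where it was at the start of the episode above 0.02 m).
It also fails if it takes over 67 s, if anything falls off the work surface, if the arm or the gripper's body presses on something with over 40 N, if the wrist force passes 120 N, or if a joint passes its speed limit or range.

## Working session

There is one attempt and no reset: what is moved stays moved. The work goes in short steps, Python scripts to look and compute and a tool call to move; the robot and the scene stay as the last step left them, time stands still between calls to the robot, and variables do not carry over. Pictures are saved under pics/ and viewed, and the job is handed in when it is done.

Besides the shell and the picture viewer there is one more tool, called by a JSON object that holds its "fn" and its "kwargs". drive_tool: Moves the arm, as the interface text tells. Its arguments: {"type":"object","properties":{"plan":{"type":"array","items":{"type":"object","properties":{"x":{"type":"number"},"y":{"type":"number"},"z":{"type":"number"},"twist":{"type":"number"},"claw":{"type":"number"}}}},"grip_force":{"type":"number"}},"required":["plan"]}

```bash
ls; mkdir -p pics
cat > h.py <<'E'
import numpy as np, cv2
from plant import *
def save(cam,name):
    im,d=snapshot(cam); cv2.imwrite('pics/'+name,im[:,:,::-1]); return im,d
def ray(cam,px):
    c=camera_info(cam); K=np.array(c['mtx']);D=np.array(c['dist_coeffs']);T=np.array(c['T'])
    u=cv2.undistortPoints(np.array([[px]],float),K,D)[0,0]
    d=np.array([u[0],-u[1],-1.0]); return T[:3,3],T[:3,:3]@d
def at_z(cam,px,z):
    o,d=ray(cam,px); return o+d*(z-o[2])/d[2]
def proj(cam,P):
    c=camera_info(cam); K=np.array(c['mtx']);D=np.array(c['dist_coeffs']);T=np.array(c['T'])
    q=(np.atleast_2d(P)-T[:3,3])@T[:3,:3]; q=q*[1,-1,-1]
    return cv2.projectPoints(q,np.zeros(3),np.zeros(3),K,D)[0][:,0]
def cloud(cam,depth):
    c=camera_info(cam); K=np.array(c['mtx']);D=np.array(c['dist_coeffs']);T=np.array(c['T'])
    H,W=depth.shape; uu,vv=np.meshgrid(np.arange(W),np.arange(H))
    u=cv2.undistortPoints(np.stack([uu,vv],-1).reshape(-1,1,2).astype(float),K,D)[:,0]
    z=depth.reshape(-1); p=np.stack([u[:,0]*z,-u[:,1]*z,-z],1)
    return (p@T[:3,:3].T+T[:3,3]).reshape(H,W,3)
E
python3 - <<'E'
from h import *
for c in('top','side'):
    im,d=save(c,c+'0.png'); np.save(c+'0.npy',d); np.save(c+'0im.npy',im)
    print(c,np.round(camera_info(c)['T'],3).tolist())
    for n in['stop_grip','stop_nose','rail','landing','way_mid','seat','plain_grip','mallet','gouge']:
        print(n,[(np.round(r['pixel'],1).tolist(),round(r['score'],2)) for r in pinpoint(c,n)])
s=get_obs();print(s)
E
```

```text
pics
top [[0.024, 0.989, -0.149, 0.31], [-1.0, 0.024, -0.004, 0.016], [-0.0, 0.149, 0.989, 1.466], [0.0, 0.0, 0.0, 1.0]]
stop_grip [([374.7, 219.2], 0.83), ([417.2, 231.7], 0.79), ([362.8, 172.8], 0.77)]
stop_nose [([367.4, 207.3], 0.94), ([375.0, 178.1], 0.68), ([411.3, 213.1], 0.62)]
rail [([300.1, 222.3], 0.78)]
landing []
way_mid [([294.6, 192.9], 0.62)]
seat [([294.4, 205.2], 0.88)]
plain_grip [([189.7, 220.1], 0.83), ([291.7, 201.8], 0.27)]
mallet [([344.9, 132.1], 0.88)]
gouge [([177.4, 287.2], 0.74), ([386.4, 294.6], 0.67)]
side [[-0.894, 0.225, -0.389, -0.017], [-0.448, -0.487, 0.749, 1.061], [-0.021, 0.844, 0.536, 0.81], [0.0, 0.0, 0.0, 1.0]]
stop_grip [([338.7, 160.7], 0.89), ([325.0, 175.2], 0.62), ([283.4, 173.9], 0.58), ([242.8, 186.9], 0.46)]
stop_nose [([311.4, 186.2], 0.88), ([287.0, 177.8], 0.86)]
rail [([290.3, 216.4], 0.96)]
landing [([244.0, 183.6], 0.68)]
way_mid [([276.1, 208.3], 0.77)]
seat [([281.9, 201.7], 0.78)]
plain_grip [([192.9, 225.3], 0.75), ([244.8, 263.0], 0.73), ([311.6, 307.0], 0.21)]
mallet [([242.4, 185.9], 0.97)]
gouge [([386.1, 195.2], 0.8)]
{'t': 1.0, 'joint_positions': array([66.67988837, 23.55309638, -0.72703275, 91.45609506,  0.31999882,
       64.99062122, -4.7085645 ]), 'dq': array([ 0.01334897, -0.01845081,  0.00440036,  0.01521946, -0.06561034,
       -0.04688208,  0.05374369]), 'joint_torque': array([-8.64518347e-05, -5.87739158e+01,  6.41164016e-01, -2.91383135e+01,
       -5.38050360e-02,  1.03459298e-02,  4.25333113e-06]), 'eef_pos': array([ 0.20771692, -0.58947195,  0.22266249]), 'orientation': array([ 17.75531725,  89.99772058, -52.83139142]), 'contact_force': array([-0.5252054 ,  0.59508657,  0.1204105 ]), 'torque': array([-0.01419745,  0.03150446, -0.02780284]), 'opening': 0.08790180069132722}
```

View pics/top0.png

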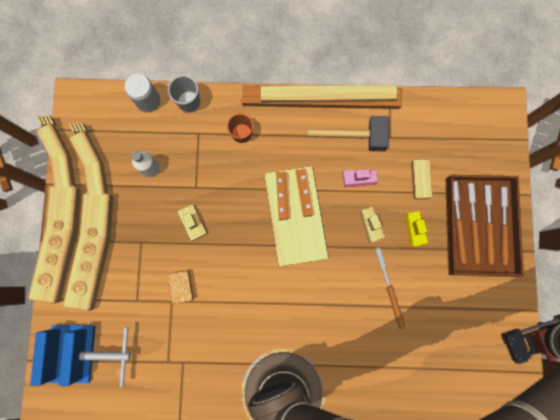

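View pics/side0.png

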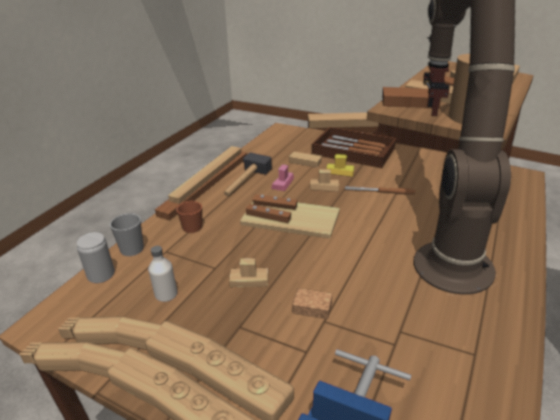

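Run:
```python
import cv2
a=cv2.imread('pics/top0.png')[110:310,160:460];cv2.imwrite('pics/top0z.png',cv2.resize(a,None,fx=2.6,fy=2.6,interpolation=cv2.INTER_CUBIC))
a=cv2.imread('pics/side0.png')[110:330,170:450];cv2.imwrite('pics/side0z.png',cv2.resize(a,None,fx=2.7,fy=2.7,interpolation=cv2.INTER_CUBIC))
```

```text
(no output)
```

View pics/top0z.png

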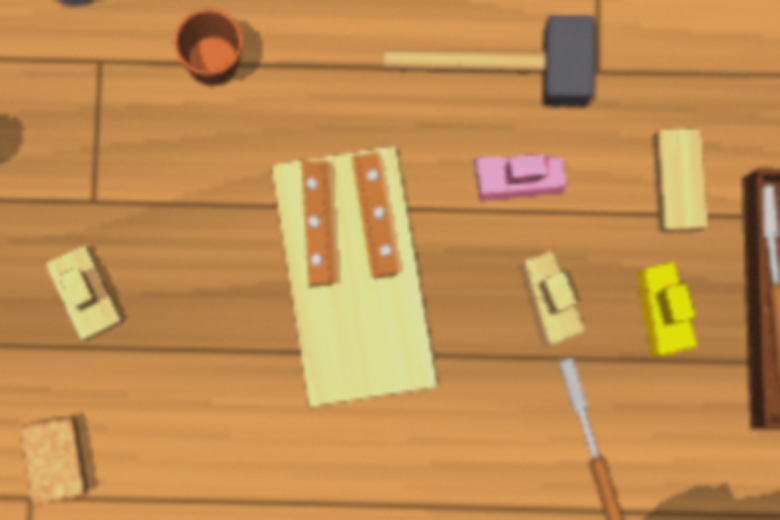

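View pics/side0z.png

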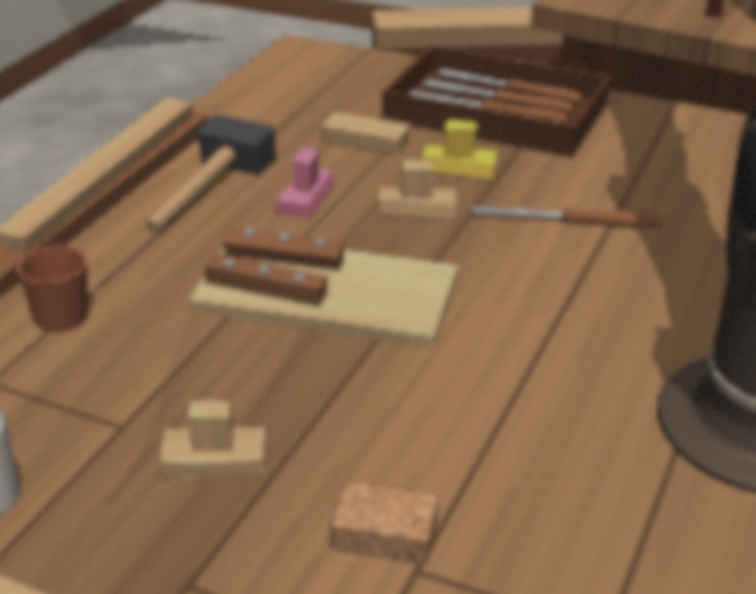

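Run:
```python
from h import *
for c in('top','side'):
    d=np.load(c+'0.npy'); P=cloud(c,d)
    print(c,'valid',(d>0).mean())
    for px in ([(374,223),(367,212),(300,240),(305,200),(230,240),(191,218)] if c=='top' else [(325,175),(313,186),(310,218),(270,212),(248,265)]):
        print(px,np.round(P[px[1],px[0]],4))
c='top'
print('px res z heights: board .018')
for n,px,z in [('grip',(374.7,219.2),.05),('nose',(367.4,207.3),0),('rail',(300.1,222.3),.018),('waymid',(294.6,192.9),.018),('seat',(294.4,205.2),.068)]:
    print(n,np.round(at_z(c,px,z),4))
c='side'
for n,px,z in [('grip',(325,175.2),.05),('nose',(311.4,186.2),0),('rail',(290.3,216.4),.018),('waymid',(276.1,208.3),.018),('seat',(281.9,201.7),.068)]:
    print(n,np.round(at_z(c,px,z),4))
# cloud stats
d=np.load('top0.npy');P=cloud('top',d)
for nm,(x0,x1,y0,y1) in dict(stop=(355,390,200,250),board=(262,332,160,270)).items():
    Q=P[y0:y1,x0:x1].reshape(-1,3);print(nm,np.round(np.percentile(Q[:,2],[1,5,25,50,75,95,99]),4))
```

```text
top valid 0.9960416666666667
(374, 223) [ 0.4935 -0.2576  0.0652]
(367, 212) [ 0.5328 -0.2455  0.0189]
(300, 240) [ 0.442  -0.0426  0.0194]
(305, 200) [ 0.5616 -0.0547  0.041 ]
(230, 240) [0.438  0.1707 0.0068]
(191, 218) [0.495  0.2816 0.067 ]
side valid 0.9574234693877551
(325, 175) [ 0.4911 -0.251   0.0582]
(313, 186) [ 0.5273 -0.2303  0.0161]
(310, 218) [ 0.4537 -0.0359  0.0176]
(270, 212) [0.5646 0.0224 0.0443]
(248, 265) [0.4836 0.2953 0.0629]
px res z heights: board .018
grip [ 0.5069 -0.2627  0.05  ]
nose [ 0.5505 -0.2502  0.    ]
rail [ 0.4963 -0.042   0.018 ]
waymid [ 0.5871 -0.0235  0.018 ]
seat [ 0.5405 -0.0222  0.068 ]
grip [ 0.4961 -0.2639  0.05  ]
nose [ 0.543  -0.2527  0.    ]
rail [ 0.5139 -0.0176  0.018 ]
waymid [ 0.5769 -0.0414  0.018 ]
seat [ 0.5407 -0.0138  0.068 ]
stop [-0.0067 -0.0043 -0.0007  0.0022  0.0179  0.0657  0.0715]
board [-0.0062 -0.0035  0.0011  0.0157  0.0203  0.0453  0.0501]
```

```bash
cat > fit.py <<'E'
from h import *
from scipy.optimize import minimize
def box(x0,x1,y0,y1,z0,z1): return [np.array([[x,y,z] for x in(x0,x1) for y in(y0,y1) for z in(z0,z1)])]
t=np.tan(np.radians(15))*.022
foot=np.array([[.05,-.025,0],[.05,.021,0],[-.05,-.025,0],[-.05,.031,0],[.05,-.025+t,.022],[.05,.021-t,.022],[-.05,-.025+t,.022],[-.05,.031-t,.022]])
STOP=[foot]+box(-.02,.02,-.012,.012,.02,.068)
BOARD=box(-.135,.155,-.075,.075,-.018,0)   # rail frame
def place(parts,x,y,z,yaw):
    c,s=np.cos(yaw),np.sin(yaw);R=np.array([[c,-s,0],[s,c,0],[0,0,1]])
    return [p@R.T+[x,y,z] for p in parts]
S=8
def sil(cam,parts,roi):
    x0,y0,x1,y1=roi; m=np.zeros(((y1-y0)*4,(x1-x0)*4),np.uint8)
    for p in parts:
        q=(proj(cam,p)-[x0,y0]+0.5)*4
        h=cv2.convexHull(q.astype(np.float32))
        cv2.fillConvexPoly(m,np.round(h*16).astype(np.int32),1,shift=4)
    return cv2.resize(m.astype(np.float32),(x1-x0,y1-y0),interpolation=cv2.INTER_AREA)
def fit(parts,z,x0,masks,rois,ign=None):
    def cost(v):
        e=0
        for c in masks:
            s=sil(c,place(parts,v[0],v[1],z,v[2]),rois[c]); d=np.abs(s-masks[c])
            if ign and c in ign: d=d*(1-ign[c])
            e+=d.sum()/max(masks[c].sum(),1)
        return e
    best=None
    for sc in (.015,.004):
        r=minimize(cost,x0 if best is None else best.x,method='Nelder-Mead',options=dict(initial_simplex=[(x0 if best is None else best.x)+np.array(d) for d in([0,0,0],[sc,0,0],[0,sc,0],[0,0,sc*8])],xatol=1e-5,fatol=1e-5,maxiter=400))
        best=r
    return best.x,best.fun
E
python3 - <<'E'
from fit import *
ims={c:np.load(c+'0im.npy') for c in('top','side')}
for c in ims:
    hsv=cv2.cvtColor(ims[c],cv2.COLOR_RGB2HSV)
    for n,px in (dict(top=dict(stop=[(367,212),(374,222),(380,236),(372,228)],board=[(300,240),(292,200),(280,240)],bench=[(345,220),(340,245),(390,235),(360,200)]),side=dict(stop=[(325,175),(313,183),(335,186)],board=[(310,218),(320,210)],bench=[(350,210),(300,195),(345,170),(300,240)]))[c]).items():
        print(c,n,[(ims[c][v,u].tolist(),hsv[v,u].tolist()) for u,v in px])
E
```

```text
top stop [([222, 202, 125], [24, 111, 222]), ([222, 213, 133], [27, 102, 222]), ([222, 203, 127], [24, 109, 222]), ([119, 96, 63], [18, 120, 119])]
top board [([221, 221, 145], [30, 88, 221]), ([221, 217, 140], [29, 93, 221]), ([221, 217, 141], [29, 92, 221])]
top bench [([177, 124, 69], [15, 156, 177]), ([168, 118, 66], [15, 155, 168]), ([183, 129, 72], [15, 155, 183]), ([198, 140, 79], [15, 153, 198])]
side stop [([133, 108, 80], [16, 102, 133]), ([178, 146, 109], [16, 99, 178]), ([163, 134, 99], [16, 100, 163])]
side board [([193, 172, 128], [20, 86, 193]), ([193, 174, 129], [21, 85, 193])]
side bench [([152, 115, 82], [14, 117, 152]), ([129, 97, 70], [14, 117, 129]), ([179, 159, 72], [24, 152, 179]), ([133, 101, 72], [14, 117, 133])]
```

```bash
cat >> fit.py <<'E'
def seg(c,im,roi):
    x0,y0,x1,y1=roi
    hsv=cv2.cvtColor(im,cv2.COLOR_RGB2HSV)[y0:y1,x0:x1].astype(float)
    if c=='top': m=hsv[...,1]<134
    else: m=(hsv[...,1]<109)&(hsv[...,2]>70)
    m=m.astype(np.uint8)
    n,l,st,_=cv2.connectedComponentsWithStats(m,connectivity=4)
    return (l==1+np.argmax(st[1:,4])).astype(np.uint8)
def hull(m):
    p=cv2.findNonZero(m);o=np.zeros_like(m);cv2.fillConvexPoly(o,cv2.convexHull(p),1);return o
def dump(name,c,im,roi,s,k=6):
    x0,y0,x1,y1=roi;a=cv2.resize(im[y0:y1,x0:x1,::-1],None,fx=k,fy=k,interpolation=cv2.INTER_CUBIC)
    cs,_=cv2.findContours((cv2.resize(s,None,fx=k,fy=k)>.5).astype(np.uint8),0,2);cv2.drawContours(a,cs,-1,(255,0,0),1)
    return a
E
cat > run0.py <<'E'
from fit import *
ims={c:np.load(c+'0im.npy') for c in('top','side')}
Rs=dict(top=(355,200,392,248),side=(306,166,346,192)); Rb=dict(top=(258,160,334,272),side=(236,180,345,240))
ms={c:seg(c,ims[c],Rs[c]) for c in ims}; mb={c:hull(seg(c,ims[c],Rb[c])) for c in ims}
out=[]
for nm,parts,z,x0,m,R in(('stop',STOP,0,np.array([.5,-.263,.24]),ms,Rs),('board',BOARD,.018,np.array([.51,-.035,.1]),mb,Rb)):
    for cams in(('top',),('side',),('top','side')):
        v,f=fit(parts,z,x0,{c:m[c].astype(np.float32) for c in cams},R)
        print(nm,cams,np.round(v,4),round(np.degrees(v[2]),2),round(f,3))
        r={c:dump('',c,ims[c],R[c],sil(c,place(parts,v[0],v[1],z,v[2]),R[c]),6 if nm=='stop' else 5) for c in cams}
    for c in r: cv2.imwrite(f'pics/fit_{nm}_{c}.png',np.hstack([r[c],255*cv2.cvtColor(cv2.resize(m[c],(r[c].shape[1],r[c].shape[0])),cv2.COLOR_GRAY2BGR)]) if nm=='stop' else r[c])
E
python3 run0.py; cd pics; python3 -c "
import cv2,numpy as np
a=cv2.imread('fit_stop_top.png');b=cv2.imread('fit_stop_side.png');w=max(a.shape[1],b.shape[1]);p=lambda i:cv2.copyMakeBorder(i,0,0,0,w-i.shape[1],0)
cv2.imwrite('fs.png',np.vstack([p(a),p(b)]))
a=cv2.imread('fit_board_top.png');b=cv2.imread('fit_board_side.png');cv2.imwrite('fb.png',np.vstack([cv2.copyMakeBorder(a,0,0,0,b.shape[1]-a.shape[1],0),b])[:,:]) 
"
```

```text
stop ('top',) [ 0.4989 -0.2638  0.3895] 22.32 0.108
stop ('side',) [ 0.5003 -0.2678  0.3173] 18.18 0.089
stop ('top', 'side') [ 0.4994 -0.2646  0.381 ] 21.83 0.231
board ('top',) [ 0.5089 -0.0289  0.1884] 10.79 0.051
board ('side',) [ 0.5096 -0.0323  0.2069] 11.86 0.149
board ('top', 'side') [ 0.5092 -0.0308  0.1908] 10.93 0.205
```

View pics/fs.png

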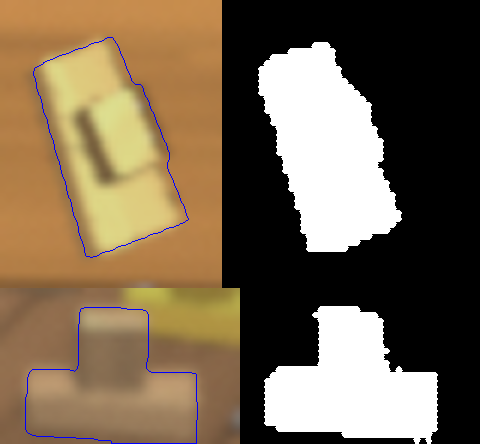

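View pics/fit_board_top.png

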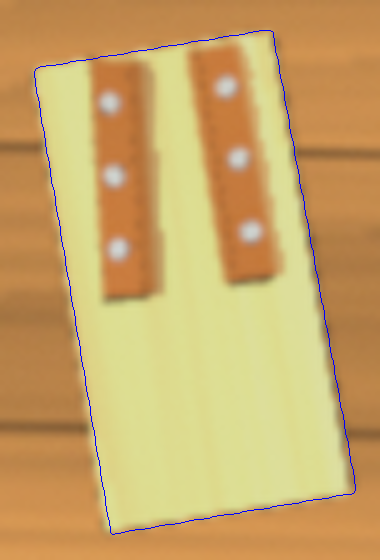

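View pics/fit_board_side.png

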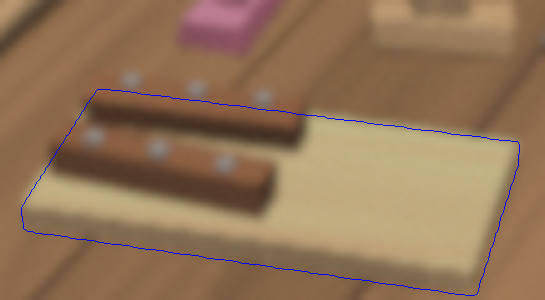

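```bash
cat > st.py <<'E'
from h import *
from scipy.spatial.transform import Rotation as Ro
def tool():
    s=get_obs(); R=Ro.from_euler('xyz',s['orientation'],degrees=True).as_matrix()
    return s,R
def show(target=None,yaw=None):
    s,R=tool(); p=s['eef_pos']
    print('t',round(s['t'],2),'p',np.round(p,4),'F',np.round(s['contact_force'],2),'open',round(s['opening'],4),'j',np.round(s['joint_positions'],0))
    az=np.degrees(np.arctan2(R[1,2],R[0,2])); print('toolx',np.round(R[:,0],3),'tooly',np.round(R[:,1],3),'z',np.round(R[:,2],3),'jaw az',round(az,2))
    if target is not None: print('delta tool mm',np.round(R.T@(np.array(target)-p)*1000,1))
    if yaw is not None:
        d=(yaw+90-az+90)%180-90; print('turn world deg',round(d,2),'=> twist rad total',round(-np.radians(d),4))
E
python3 -c "
from st import *
show([.499,-.265,.15],21.8)"
```

```text
t 1.0 p [ 0.2077 -0.5895  0.2227] F [-0.53  0.6   0.12] open 0.0879 j [67. 24. -1. 91.  0. 65. -5.]
toolx [ 0. -0. -1.] tooly [0.943 0.332 0.   ] z [ 0.332 -0.943  0.   ] jaw az -70.59
delta tool mm [  72.7  382.6 -209.2]
turn world deg 2.39 => twist rad total -0.0417
```

{"fn": "drive_tool", "kwargs": {"plan": [{"y":0.98,"z":-0.54,"claw":-1},{"y":0.98,"z":-0.54,"claw":-1},{"y":0.98,"z":-0.54,"claw":-1},{"y":0.98,"z":-0.54,"claw":-1},{"y":0.98,"z":-0.54,"claw":-1},{"y":0.98,"z":-0.54,"claw":-1},{"y":0.98,"z":-0.54,"claw":-1},{"y":0.98,"z":-0.54,"claw":-1},{"y":0.98,"z":-0.54,"claw":-1},{"y":0.98,"z":-0.54,"claw":-1},{"y":0.98,"z":-0.54,"claw":-1},{"y":0.98,"z":-0.54,"claw":-1}]}}

```text
validation failed for argument at $.pl...
```

```bash
python3 -c "
from st import *
show([.499,-.265,.15],21.8)"
```

```text
t 1.0 p [ 0.2077 -0.5895  0.2227] F [-0.53  0.6   0.12] open 0.0879 j [67. 24. -1. 91.  0. 65. -5.]
toolx [ 0. -0. -1.] tooly [0.943 0.332 0.   ] z [ 0.332 -0.943  0.   ] jaw az -70.59
delta tool mm [  72.7  382.6 -209.2]
turn world deg 2.39 => twist rad total -0.0417
```

{"fn": "drive_tool", "kwargs": {"plan": [{"x":0,"y":0.98,"z":-0.54,"twist":0,"claw":-1},{"x":0,"y":0.98,"z":-0.54,"twist":0,"claw":-1}], "grip_force": 20}}

```text
t: 1.2
eef_pos: [0.252, -0.5393, 0.2224]
orientation: [-110.0, 90.0, 179.3]
contact_force: [0.9, 0.5, 0.3]
opening: 0.0873
```

{"fn": "drive_tool", "kwargs": {"plan": [{"x":0,"y":0.98,"z":-0.54,"twist":0,"claw":-1},{"x":0,"y":0.98,"z":-0.54,"twist":0,"claw":-1},{"x":0,"y":0.98,"z":-0.54,"twist":0,"claw":-1},{"x":0,"y":0.98,"z":-0.54,"twist":0,"claw":-1},{"x":0,"y":0.98,"z":-0.54,"twist":0,"claw":-1},{"x":0,"y":0.98,"z":-0.54,"twist":0,"claw":-1},{"x":0,"y":0.98,"z":-0.54,"twist":0,"claw":-1},{"x":0,"y":0.98,"z":-0.54,"twist":0,"claw":-1},{"x":0,"y":0.98,"z":-0.54,"twist":0,"claw":-1},{"x":0,"y":0.98,"z":-0.54,"twist":-0.04,"claw":-1},{"x":0,"y":0,"z":0,"twist":0,"claw":-1}]}}

```text
t: 2.3
eef_pos: [0.4792, -0.2841, 0.2228]
orientation: [112.4, 89.8, 44.6]
contact_force: [0.0, -0.0, 0.1]
opening: 0.0877
```

```bash
python3 -c "
from st import *
show([.499,-.265,.031],21.8)"
```

```text
t 2.3 p [ 0.4792 -0.2841  0.2228] F [ 0.01 -0.03  0.09] open 0.0877 j [ 35.  18. -12. 100.   4.  62. -46.]
toolx [ 0.002  0.002 -1.   ] tooly [0.926 0.377 0.002] z [ 0.377 -0.926 -0.001] jaw az -67.82
delta tool mm [191.9  25.1 -10.1]
turn world deg -0.38 => twist rad total 0.0066
```

{"fn": "drive_tool", "kwargs": {"plan": [{"x":0.8,"y":0.42,"z":-0.17,"twist":0,"claw":-1},{"x":0.8,"y":0.42,"z":-0.17,"twist":0,"claw":-1},{"x":0.8,"y":0,"z":0,"twist":0,"claw":-1},{"x":0.8,"y":0,"z":0,"twist":0,"claw":-1},{"x":0.8,"y":0,"z":0,"twist":0,"claw":-1},{"x":0,"y":0,"z":0,"twist":0,"claw":-1}]}}

```text
t: 2.9
eef_pos: [0.4931, -0.2698, 0.0998]
orientation: [-133.8, 89.7, 157.9]
contact_force: [-0.4, 0.7, 0.2]
opening: 0.0874
```

```bash
python3 -c "
from st import *
show([.499,-.265,.031],21.8)
for c in ('top','side'): save(c,c+'1.png')
a=cv2.imread('pics/top1.png')[140:290,290:460];b=cv2.imread('pics/side1.png')[80:230,260:430]
cv2.imwrite('pics/z1.png',cv2.resize(np.hstack([a,b]),None,fx=2.3,fy=2.3,interpolation=cv2.INTER_CUBIC))"
```

```text
t 2.9 p [ 0.4931 -0.2698  0.0998] F [-0.44  0.75  0.22] open 0.0874 j [ 32.  26. -11. 107.   7.  48. -51.]
toolx [-0.005  0.002 -1.   ] tooly [ 0.929  0.369 -0.004] z [ 0.369 -0.929 -0.004] jaw az -68.33
delta tool mm [68.8  7.5 -2. ]
turn world deg 0.13 => twist rad total -0.0023
```

View pics/z1.png

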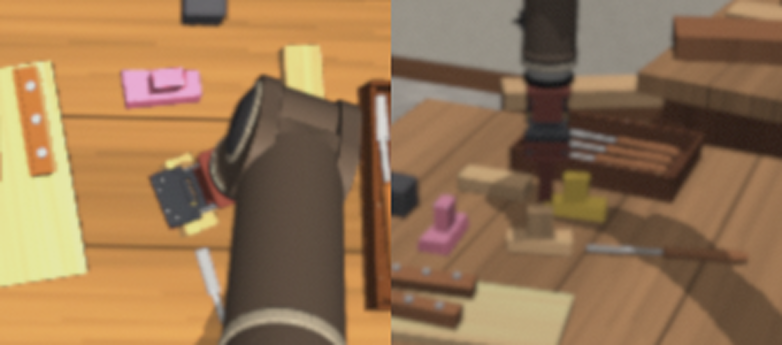

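The gripper (top crop about (180,195)) is centred over the pale stop, with the jaws across its post. The side view agrees, so I'll go down.

{"fn": "drive_tool", "kwargs": {"plan": [{"x":0.5,"y":0.25,"z":-0.06,"twist":0,"claw":-1},{"x":0.7,"y":0,"z":0,"twist":0,"claw":-1},{"x":0.7,"y":0,"z":0,"twist":0,"claw":-1},{"x":0.35,"y":0,"z":0,"twist":0,"claw":-1},{"x":0,"y":0,"z":0,"twist":0,"claw":-1}]}}

```text
t: 3.5
eef_pos: [0.5014, -0.2651, 0.0341]
orientation: [-139.2, 89.9, 152.6]
contact_force: [0.6, 0.3, 0.2]
opening: 0.088
```

```bash
python3 -c "
from st import *
show([.499,-.265,.031],21.8)"
```

```text
t 3.5 p [ 0.5014 -0.2651  0.0341] F [0.59 0.26 0.17] open 0.088 j [ 31.  32. -10. 108.   8.  41. -53.]
toolx [-0.002  0.001 -1.   ] tooly [ 0.929  0.37  -0.001] z [ 0.37  -0.929 -0.001] jaw az -68.28
delta tool mm [ 3.1 -2.2 -1. ]
turn world deg 0.08 => twist rad total -0.0014
```

{"fn": "drive_tool", "kwargs": {"plan": [{"x":0.1,"y":-0.07,"z":0,"twist":0,"claw":1},{"x":0,"y":0,"z":0,"twist":0,"claw":1},{"x":0,"y":0,"z":0,"twist":0,"claw":1},{"x":0,"y":0,"z":0,"twist":0,"claw":1},{"x":0,"y":0,"z":0,"twist":0,"claw":1},{"x":0,"y":0,"z":0,"twist":0,"claw":1},{"x":0,"y":0,"z":0,"twist":0,"claw":1},{"x":0,"y":0,"z":0,"twist":0,"claw":1}], "grip_force": 25}}

```text
t: 4.3
eef_pos: [0.4998, -0.2663, 0.0322]
orientation: [-164.2, 90.0, 127.5]
contact_force: [-1.2, 0.5, 0.1]
opening: 0.0272
```

```bash
python3 -c "
from st import *
show([.499,-.265,.031],21.8)"
```

```text
t 4.3 p [ 0.4998 -0.2663  0.0322] F [-1.18  0.51  0.08] open 0.0272 j [ 31.  32. -10. 109.   8.  40. -53.]
toolx [-0.  0. -1.] tooly [ 0.929  0.37  -0.   ] z [ 0.37  -0.929 -0.   ] jaw az -68.3
delta tool mm [ 1.2 -0.3 -1.5]
turn world deg 0.1 => twist rad total -0.0017
```

{"fn": "drive_tool", "kwargs": {"plan": [{"x":0,"y":0,"z":0,"twist":0,"claw":1},{"x":0,"y":0,"z":0,"twist":0,"claw":1},{"x":0,"y":0,"z":0,"twist":0,"claw":1}]}}

```text
t: 4.6
eef_pos: [0.4998, -0.2664, 0.0321]
orientation: [-150.8, 90.0, 140.9]
contact_force: [0.5, 0.3, 0.4]
opening: 0.0237
```

```bash
python3 -c "
from st import *
show()"
```

```text
t 4.6 p [ 0.4998 -0.2664  0.0321] F [0.53 0.25 0.39] open 0.0237 j [ 31.  32. -10. 109.   8.  40. -53.]
toolx [-0.  0. -1.] tooly [ 0.929  0.37  -0.   ] z [ 0.37  -0.929 -0.   ] jaw az -68.3
```

{"fn": "drive_tool", "kwargs": {"plan": [{"x":-0.4,"y":0,"z":0,"twist":0,"claw":1},{"x":-0.8,"y":0,"z":0,"twist":0,"claw":1},{"x":-0.8,"y":0,"z":0,"twist":0,"claw":1},{"x":0,"y":0,"z":0,"twist":0,"claw":1}]}}

```text
t: 5.0
eef_pos: [0.5018, -0.2674, 0.0958]
orientation: [41.7, 89.7, -26.6]
contact_force: [1.0, 0.2, -1.2]
opening: 0.0238
```

```bash
python3 -c "
from st import *
yaw=np.radians(10.9);o=np.array([.509,-.0295,0]);d=np.array([np.cos(yaw),np.sin(yaw),0])
show(o-.1*d+[0,0,.09],10.9)"
```

```text
t 5.0 p [ 0.5018 -0.2674  0.0958] F [ 1.01  0.2  -1.19] open 0.0238 j [ 32.  27. -11. 106.   7.  47. -51.]
toolx [ 0.005 -0.003 -1.   ] tooly [0.929 0.37  0.004] z [ 0.369 -0.929  0.004] jaw az -68.32
delta tool mm [   4.7   -3.7 -237.2]
turn world deg -10.78 => twist rad total 0.1882
```

{"fn": "drive_tool", "kwargs": {"plan": [{"x":0,"y":0,"z":-0.5,"twist":0,"claw":1},{"x":0,"y":0,"z":-1,"twist":0,"claw":1},{"x":0,"y":0,"z":-1,"twist":0,"claw":1},{"x":0,"y":0,"z":-1,"twist":0,"claw":1},{"x":0,"y":0,"z":-1,"twist":0,"claw":1},{"x":0,"y":0,"z":-1,"twist":0,"claw":1},{"x":0,"y":0,"z":-1,"twist":0,"claw":1},{"x":0,"y":0,"z":-0.9,"twist":0.06,"claw":1},{"x":0,"y":0,"z":-0.4,"twist":0.07,"claw":1},{"x":0,"y":0,"z":0,"twist":0.06,"claw":1},{"x":0,"y":0,"z":0,"twist":0,"claw":1},{"x":0,"y":0,"z":0,"twist":0,"claw":1}]}}

```text
t: 6.2
eef_pos: [0.413, -0.0484, 0.0916]
orientation: [-101.0, 89.9, 179.9]
contact_force: [-0.9, 0.0, -1.3]
opening: 0.0243
```

```bash
python3 -c "
from st import *
yaw=np.radians(10.9);o=np.array([.509,-.0295,0]);d=np.array([np.cos(yaw),np.sin(yaw),0])
show(o-.1*d+[0,0,.0321+.02],10.9)
for c in ('top','side'): im,_=save(c,c+'2.png');np.save(c+'2im.npy',im)
a=cv2.imread('pics/top2.png')[140:290,220:390];b=cv2.imread('pics/side2.png')[120:270,220:390]
cv2.imwrite('pics/z2.png',cv2.resize(np.hstack([a,b]),None,fx=2.3,fy=2.3,interpolation=cv2.INTER_CUBIC))"
```

```text
t 6.2 p [ 0.413  -0.0484  0.0916] F [-0.95  0.02 -1.27] open 0.0243 j [ 13.  15. -15. 126.   6.  40. -85.]
toolx [-0.001  0.    -1.   ] tooly [ 0.982  0.19  -0.001] z [ 0.19  -0.982 -0.   ] jaw az -79.05
delta tool mm [39.5 -2.1 -0.4]
turn world deg -0.05 => twist rad total 0.0008
```

View pics/z2.png

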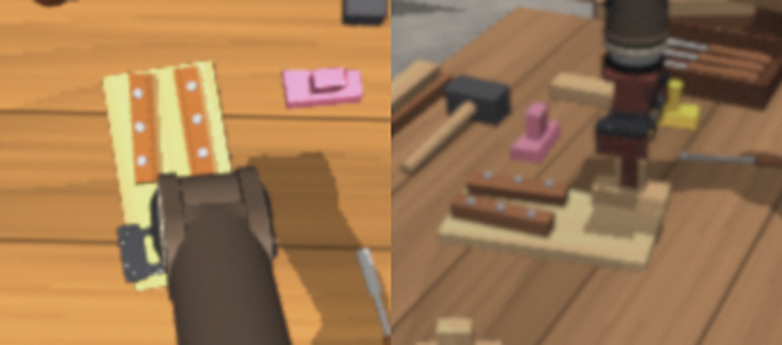

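```bash
cat > jig.py <<'E'
from st import *
yaw=np.radians(10.85);o=np.array([.509,-.0312,0.018]);d=np.array([np.cos(yaw),np.sin(yaw),0]);n=np.array([-d[1],d[0],0])
def J(x,y,z): return o+x*d+y*n+[0,0,z]
def where():
    s,R=tool();p=s['eef_pos']-o;print('jig xyz mm',np.round([p@d*1e3,p@n*1e3,p[2]*1e3],2),'F jig',np.round([s['contact_force']@d,s['contact_force']@n,s['contact_force'][2]],2))
E
python3 -c "
from jig import *
from fit import place,STOP
show(J(-.1,.0015,.0325),10.85); where()
s,R=tool();p=s['eef_pos']
im=np.load('side2im.npy')
roi=(270,160,350,240);k=7
a=cv2.resize(im[160:240,270:350,::-1],None,fx=k,fy=k,interpolation=cv2.INTER_CUBIC)
def draw(pts,col):
    q=np.int32((proj('side',pts)-[270,160]+.5)*k);cv2.polylines(a,[cv2.convexHull(q)],True,col,1)
for prt in place(STOP,p[0],p[1],p[2]-.0321,np.radians(10.95)): draw(prt,(255,0,0))
for prt in [np.array([[x,y,0] for x in(-.135,.155) for y in (-.075,.075)])]: draw(np.array([J(*r) for r in prt]),(0,0,255))
draw(np.array([J(x,-.025,0) for x in(0,.145)]),(0,255,0))
cv2.imwrite('pics/o2.png',a)"
```

```text
t 6.3 p [ 0.4135 -0.0488  0.0918] F [-0.26 -0.37 -0.98] open 0.024 j [ 13.  15. -15. 126.   6.  40. -85.]
toolx [-0.001  0.    -1.   ] tooly [ 0.982  0.189 -0.001] z [ 0.189 -0.982 -0.   ] jaw az -79.12
delta tool mm [41.3 -2.8 -0.8]
turn world deg -0.03 => twist rad total 0.0005
jig xyz mm [-97.12   0.71  73.77] F jig [-0.32 -0.32 -0.98]
```

View pics/o2.png

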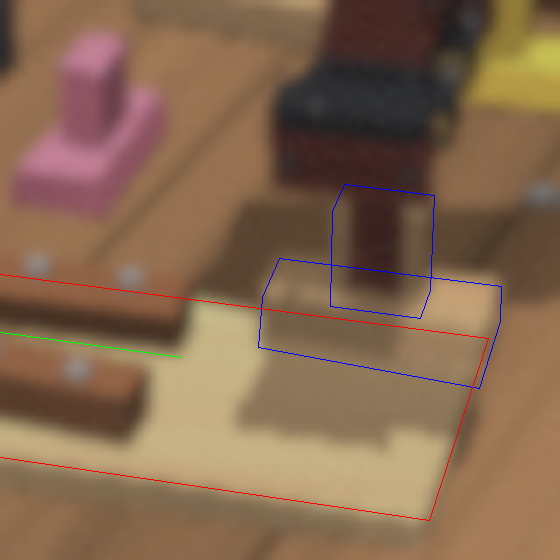

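The held stop matches its model, nose about 50 mm before the mouth, so I'll lower it.

{"fn": "drive_tool", "kwargs": {"plan": [{"x":0.5,"y":0,"z":-0.03,"twist":0,"claw":1},{"x":0.5,"y":0,"z":0,"twist":0,"claw":1},{"x":0.2,"y":0,"z":0,"twist":0,"claw":1},{"x":0.1,"y":0,"z":0,"twist":0,"claw":1},{"x":0,"y":0,"z":0,"twist":0,"claw":1},{"x":0,"y":0,"z":0,"twist":0,"claw":1}]}}

```text
t: 6.9
eef_pos: [0.4141, -0.048, 0.0535]
orientation: [73.2, 90.0, -6.0]
contact_force: [-0.4, -0.0, -1.6]
opening: 0.0237
```

```bash
python3 -c "
from jig import *
show(J(-.1,.0015,.0325),10.85); where()"
```

```text
t 6.9 p [ 0.4141 -0.048   0.0535] F [-0.44 -0.05 -1.61] open 0.0237 j [ 12.  19. -14. 128.   8.  34. -87.]
toolx [ 0.001 -0.    -1.   ] tooly [0.982 0.188 0.   ] z [ 0.188 -0.982  0.   ] jaw az -79.18
delta tool mm [ 3.  -3.6 -0.1]
turn world deg 0.03 => twist rad total -0.0006
jig xyz mm [-96.37   1.41  35.5 ] F jig [-0.44  0.03 -1.61]
```

{"fn": "drive_tool", "kwargs": {"plan": [{"x":0.06,"y":0,"z":0,"twist":0,"claw":1},{"x":0.03,"y":0,"z":0,"twist":0,"claw":1},{"x":0,"y":0,"z":0,"twist":0,"claw":1}]}}

```text
t: 7.2
eef_pos: [0.4139, -0.0479, 0.0505]
orientation: [63.8, 90.0, -15.4]
contact_force: [0.0, -0.5, -1.3]
opening: 0.0241
```

```bash
python3 -c "
from jig import *
show(); where()"
```

```text
t 7.2 p [ 0.4139 -0.0479  0.0505] F [ 0.02 -0.53 -1.31] open 0.0241 j [ 12.  19. -14. 128.   8.  34. -87.]
toolx [ 0. -0. -1.] tooly [0.982 0.188 0.   ] z [ 0.188 -0.982  0.   ] jaw az -79.19
jig xyz mm [-96.57   1.51  32.53] F jig [-0.08 -0.52 -1.31]
```

{"fn": "drive_tool", "kwargs": {"plan": [{"x":0.02,"y":0,"z":0,"twist":0,"claw":1},{"x":0.01,"y":0,"z":0,"twist":0,"claw":1},{"x":0,"y":0,"z":0,"twist":0,"claw":1}]}}

```text
t: 7.5
eef_pos: [0.4143, -0.0479, 0.05]
orientation: [64.3, 89.9, -14.9]
contact_force: [-1.5, -0.0, 5.9]
opening: 0.0241
```

```bash
python3 -c "
from jig import *
show(); where()"
```

```text
t 7.5 p [ 0.4143 -0.0479  0.05  ] F [-1.54 -0.04  5.85] open 0.0241 j [ 12.  19. -14. 128.   8.  33. -87.]
toolx [ 0.001 -0.    -1.   ] tooly [0.982 0.188 0.001] z [ 0.188 -0.982  0.   ] jaw az -79.18
jig xyz mm [-96.2    1.44  32.04] F jig [-1.52  0.25  5.85]
```

{"fn": "drive_tool", "kwargs": {"plan": [{"x":-0.012,"y":0.1,"z":0,"twist":0,"claw":1},{"x":0,"y":0.2,"z":0,"twist":0,"claw":1},{"x":0,"y":0.3,"z":0,"twist":0,"claw":1},{"x":0,"y":0.3,"z":0,"twist":0,"claw":1},{"x":0,"y":0.3,"z":0,"twist":0,"claw":1},{"x":0,"y":0.2,"z":0,"twist":0,"claw":1},{"x":0,"y":0.1,"z":0,"twist":0,"claw":1},{"x":0,"y":0,"z":0,"twist":0,"claw":1}]}}

```text
t: 8.3
eef_pos: [0.4593, -0.0391, 0.0501]
orientation: [87.6, 89.9, 8.5]
contact_force: [0.1, -0.1, 4.2]
opening: 0.0238
```

```bash
python3 -c "
from jig import *
show(yaw=10.85); where()
from fit import place,STOP
s,R=tool();p=s['eef_pos']
im,_=snapshot('side')
k=7
a=cv2.resize(im[160:240,250:350,::-1],None,fx=k,fy=k,interpolation=cv2.INTER_CUBIC)
b=a.copy()
def draw(pts,col):
    q=np.int32((proj('side',pts)-[250,160]+.5)*k);cv2.polylines(a,[cv2.convexHull(q)],True,col,1)
for prt in place(STOP,p[0],p[1],p[2]-.0321,np.radians(10.95)): draw(prt,(255,0,0))
draw(np.array([J(x,-.025,0) for x in(0,.145)]),(0,255,0))
cv2.imwrite('pics/o3.png',a)"
```

```text
t 8.3 p [ 0.4593 -0.0391  0.0501] F [ 0.1  -0.11  4.23] open 0.0238 j [ 10.  22. -13. 122.   9.  36. -89.]
toolx [ 0.001  0.    -1.   ] tooly [0.982 0.188 0.001] z [ 0.188 -0.982  0.   ] jaw az -79.16
turn world deg 0.01 => twist rad total -0.0002
jig xyz mm [-50.32   1.6   32.08] F jig [ 0.07 -0.13  4.23]
```

View pics/o3.png

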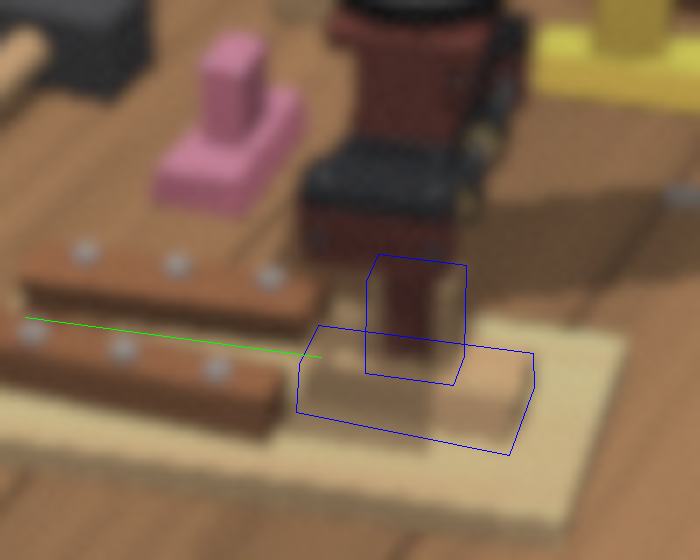

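```bash
sed -i 's/side=(306,166,346,192)/side=(306,166,343,200)/' run0.py; python3 run0.py|grep stop
python3 - <<'E'
import cv2,numpy as np
cv2.imwrite('pics/fs2.png',cv2.imread('pics/fit_stop_side.png'))
E
```

```text
stop ('top',) [ 0.4989 -0.2638  0.3895] 22.32 0.108
stop ('side',) [ 0.5013 -0.2689  0.3754] 21.51 0.089
stop ('top', 'side') [ 0.4996 -0.2647  0.3852] 22.07 0.237
```

View pics/fs2.png

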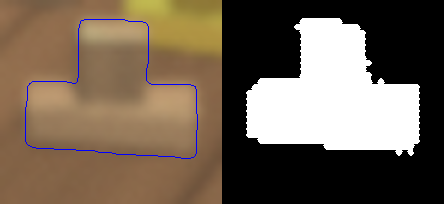

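{"fn": "drive_tool", "kwargs": {"plan": [{"x":-0.008,"y":0.1,"z":0,"twist":0,"claw":1},{"x":0,"y":0.15,"z":0,"twist":0,"claw":1},{"x":0,"y":0.15,"z":0,"twist":0,"claw":1},{"x":0,"y":0.1,"z":0,"twist":0,"claw":1},{"x":0,"y":0,"z":0,"twist":0,"claw":1}]}}

```text
t: 8.85
eef_pos: [0.4646, -0.0378, 0.049]
orientation: [-93.3, 89.1, -172.6]
contact_force: [-21.8, -1.6, 23.7]
opening: 0.0242
```

```bash
python3 -c "
from jig import *
show(yaw=10.85); where()"
```

```text
t 8.85 p [ 0.4646 -0.0378  0.049 ] F [-21.79  -1.56  23.71] open 0.0242 j [  9.  23. -13. 121.   9.  37. -89.]
toolx [-0.016 -0.002 -1.   ] tooly [ 0.982  0.186 -0.016] z [ 0.186 -0.983 -0.001] jaw az -79.29
turn world deg 0.14 => twist rad total -0.0025
jig xyz mm [-44.83   1.87  30.98] F jig [-21.69   2.56  23.71]
```

{"fn": "drive_tool", "kwargs": {"plan": [{"x":0,"y":-0.4,"z":0,"twist":0,"claw":1},{"x":-0.03,"y":-0.4,"z":0,"twist":0,"claw":1},{"x":0,"y":0,"z":0,"twist":0,"claw":1},{"x":0,"y":0,"z":0,"twist":0,"claw":1}]}}

```text
t: 9.25
eef_pos: [0.4495, -0.0412, 0.0512]
orientation: [80.5, 90.0, 1.3]
contact_force: [0.6, 0.5, -0.8]
opening: 0.0236
```

```bash
python3 -c "
from jig import *
from fit import place,STOP
show(yaw=10.85); where()
for c,(x0,y0,x1,y1) in dict(top=(250,150,350,280),side=(230,160,350,240)).items():
    im,_=snapshot(c);np.save(c+'4im.npy',im)
    a=cv2.resize(im[y0:y1,x0:x1,::-1],None,fx=6,fy=6,interpolation=cv2.INTER_LANCZOS4)[:600]
    cv2.imwrite(f'pics/{c}4z.png',a)
"
```

```text
t 9.25 p [ 0.4495 -0.0412  0.0512] F [ 0.55  0.46 -0.78] open 0.0236 j [ 10.  22. -13. 124.   8.  36. -88.]
toolx [ 0.001  0.    -1.   ] tooly [0.982 0.188 0.001] z [ 0.188 -0.982  0.   ] jaw az -79.19
turn world deg 0.04 => twist rad total -0.0007
jig xyz mm [-60.31   1.42  33.16] F jig [ 0.63  0.34 -0.78]
```

View pics/top4z.png

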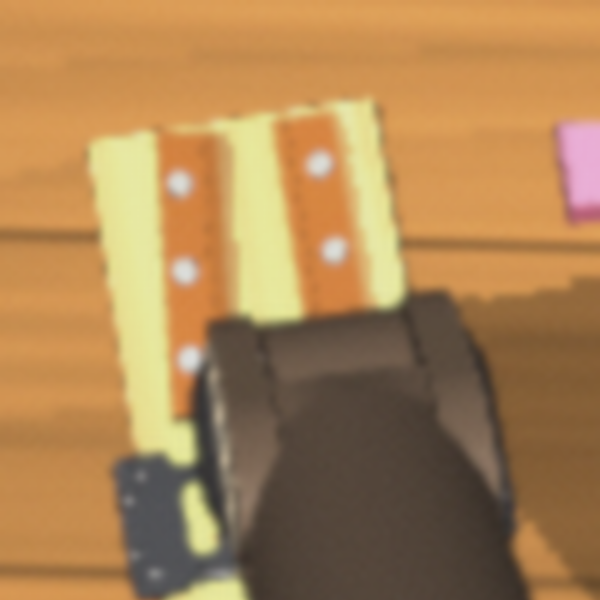

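View pics/side4z.png

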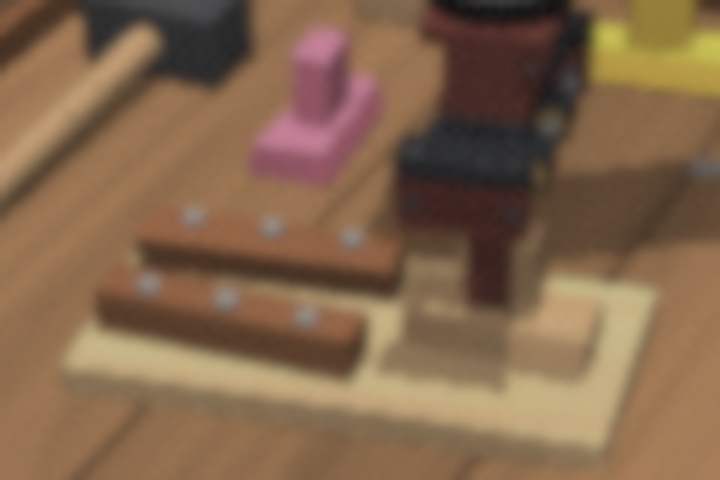

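```bash
python3 -c "
from jig import *
for c,(x0,y0,x1,y1) in dict(top=(255,155,340,245),side=(236,180,316,240)).items():
    im=np.load(c+'0im.npy');k=7 if c=='top' else 9
    a=cv2.resize(im[y0:y1,x0:x1,::-1],None,fx=k,fy=k,interpolation=cv2.INTER_LANCZOS4)
    def ln(P,col):
        q=np.int32((proj(c,np.array([J(*p) for p in P]))-[x0,y0]+.5)*k);cv2.polylines(a,[q],False,col,1)
    ln([(0,-.018,.026),(.145,-.018,.026)],(255,0,0))
    ln([(0,-.025,0),(.145,-.025,0)],(0,255,0))
    ln([(0,.023,.026),(.145,.0085,.026)],(255,0,0))
    ln([(0,.03,0),(.145,.0155,0)],(0,255,0))
    ln([(0,-.075,0),(0,.075,0)],(0,0,0))
    ln([(-.135,-.075,0),(-.135,.075,0),(.155,.075,0),(.155,-.075,0),(-.135,-.075,0)],(0,0,255))
    cv2.imwrite(f'pics/{c}5z.png',a[:600])
"
```

```text
(no output)
```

View pics/top5z.png

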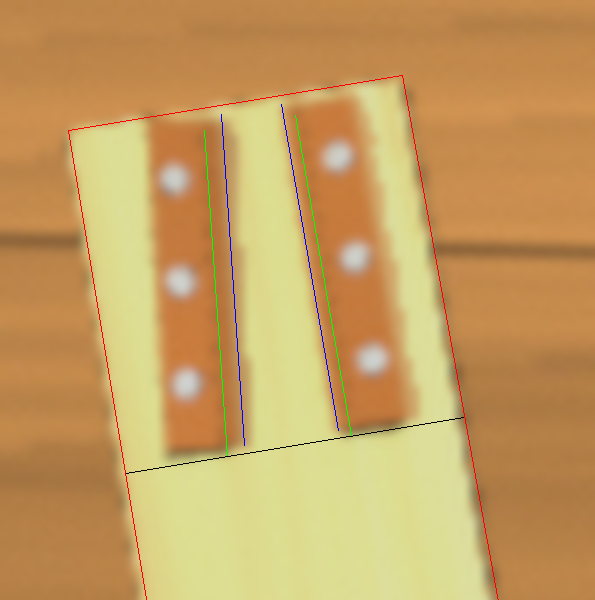

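View pics/side5z.png

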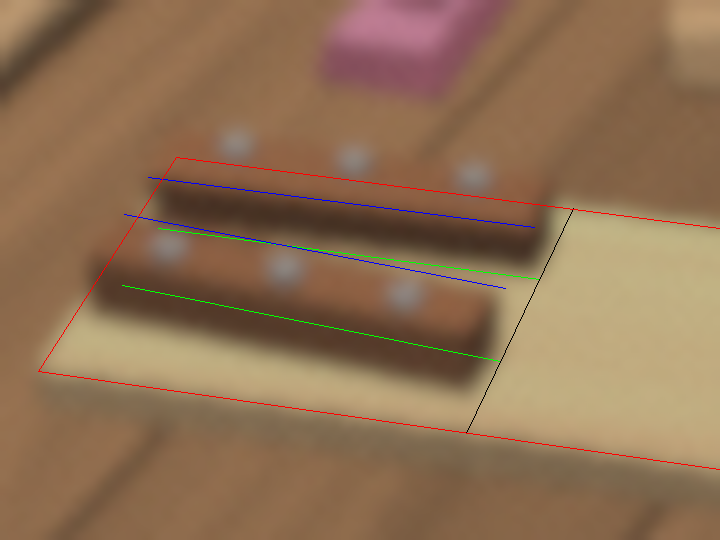

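```bash
python3 -c "
from jig import *
for c in('top','side'):
    P=cloud(c,np.load(c+'0.npy')).reshape(-1,3)-o; im=np.load(c+'0im.npy').reshape(-1,3)
    x=P@d;y=P@n;z=P[:,2]
    m=(x>.02)&(x<.13)
    for nm,lo,hi,yy in(('straight',-.06,0,y),('taper',0,.06,y+x/10)):
        print(c,nm)
        for a in np.arange(lo,hi,.004):
            k=m&(yy>=a)&(yy<a+.004)&(abs(z)<.06)&(abs(y)<.07)
            print(round(a*1e3+2),k.sum(),round(np.median(z[k])*1e3,1),np.median(im[k],0).astype(int)) if k.sum() else 0
"
```

```text
top straight
-58 46 0.2 [218 212 144]
-54 43 0.5 [209 168 107]
-50 16 3.8 [202 146  87]
-46 48 26.3 [199 133  73]
-42 46 27.3 [197 125  70]
-38 46 27.4 [197 128  78]
-34 47 27.6 [198 126  71]
-30 49 27.2 [196 123  62]
-26 43 26.0 [191 119  59]
-22 50 25.4 [192 122  61]
-18 64 23.2 [210 178 107]
-14 45 0.6 [220 218 140]
-10 46 0.9 [221 221 144]
-6 45 0.4 [221 221 145]
-2 47 0.1 [221 219 142]
top taper
2 45 1.6 [221 221 144]
6 43 -0.3 [221 219 142]
10 48 -0.3 [221 217 140]
14 46 0.7 [220 213 136]
18 44 0.8 [201 172 110]
22 43 0.6 [190 147  92]
26 41 24.7 [184 122  68]
30 49 25.0 [182 114  57]
34 45 26.8 [191 118  59]
38 46 26.2 [195 122  62]
42 50 26.6 [196 139 108]
46 46 27.3 [198 126  70]
50 45 27.6 [198 126  65]
54 50 25.8 [201 144  88]
58 48 1.3 [214 196 125]
side straight
-54 2 23.9 [144 114  92]
-50 10 25.0 [143 100  71]
-46 15 27.7 [141 100  74]
-42 19 28.1 [140 100  72]
-38 32 26.4 [139 100  76]
-34 26 27.1 [139  98  71]
-30 32 25.1 [138  96  67]
-26 64 9.4 [129  90  64]
-22 113 13.5 [102  75  54]
-18 59 19.7 [85 60 42]
-14 14 23.7 [107  73  51]
side taper
2 1 28.3 [108  73  51]
22 10 23.4 [139 106  80]
26 12 24.8 [141 105  78]
30 20 25.7 [144 107  80]
34 17 26.1 [141 101  75]
38 19 27.3 [140  98  70]
42 19 26.3 [140  97  71]
46 29 27.7 [135  99  81]
50 51 25.4 [121  87  63]
54 153 12.4 [99 70 51]
58 95 12.3 [105  76  54]
```

```bash
python3 -c "
from jig import *
yw=np.radians(21.7);D=np.array([np.cos(yw),np.sin(yw),0]);N=np.array([-D[1],D[0],0]);g=np.array([.4998,-.2664,0])
for c in('top','side'):
    P=cloud(c,np.load(c+'0.npy')).reshape(-1,3)-g
    x=P@D;y=P@N;z=P[:,2];near=(abs(x)<.07)&(abs(y)<.05)
    k=near&(z>.06);print(c,'post top n',k.sum(),'x',np.round(np.percentile(x[k],[2,50,98])*1e3,1),'y',np.round(np.percentile(y[k],[2,50,98])*1e3,1))
    for lo,hi in((-.05,-.025),(.025,.05)):
      k=near&(x>lo)&(x<hi)
      print([(round(a*1e3+1.5),round(float(np.median(z[k&(y>=a)&(y<a+.003)])*1e3),1)) for a in np.arange(-.04,.04,.003) if (k&(y>=a)&(y<a+.003)).any()])
    k=near&(abs(y)<.012)
    print([(round(a*1e3+2),round(float(np.median(z[k&(x>=a)&(x<a+.004)])*1e3),1)) for a in np.arange(-.064,.064,.004) if (k&(x>=a)&(x<a+.004)).any()])
"
```

```text
top post top n 114 x [-18.7   0.3  18.9] y [-3.7  7.8 19.2]
[(-38, -0.0), (-36, 0.4), (-32, -2.3), (-29, -0.6), (-26, -0.4), (-23, -0.3), (-20, 0.7), (-17, 5.9), (-14, 17.1), (-11, 21.6), (-8, 22.6), (-5, 24.5), (-2, 24.9), (1, 22.5), (4, 22.1), (7, 21.9), (10, 21.6), (13, 22.7), (16, 21.0), (19, 23.2), (22, 23.3), (25, 22.0), (28, 21.3), (31, 18.2), (34, 10.2), (37, 2.0), (40, 2.0)]
[(-38, -1.9), (-36, -1.0), (-32, -2.7), (-29, -0.1), (-26, -1.3), (-23, 1.0), (-20, 0.4), (-17, 4.1), (-11, 20.6), (-8, 21.6), (-5, 20.4), (-2, 19.2), (1, 22.3), (4, 19.9), (7, 21.5), (10, 21.2), (13, 24.1), (16, 22.7), (19, 21.4), (22, 24.5), (25, 18.1), (28, 6.7), (31, 1.2), (34, -1.6), (37, 1.4), (40, 1.4)]
[(-62, -0.9), (-58, 1.7), (-54, 1.3), (-50, 4.8), (-46, 22.9), (-42, 21.3), (-38, 22.4), (-34, 23.0), (-30, 22.0), (-26, 22.4), (-22, 20.1), (-18, 65.4), (-14, 68.3), (-10, 68.7), (-6, 68.2), (-2, 66.9), (2, 68.2), (6, 66.7), (10, 67.1), (14, 68.4), (18, 68.8), (22, 21.1), (26, 21.0), (30, 19.1), (34, 21.0), (38, 19.2), (42, 21.6), (46, 21.4), (50, 22.3), (54, 1.0), (58, -2.3), (62, 1.0)]
side post
[... 206 characters left out ...]
, (22, 20.5), (25, 18.7), (28, 14.7), (31, 10.8), (34, 4.4), (37, 1.9), (40, 11.8)]
[(-17, 18.9), (-11, 21.4), (-8, 22.1), (-5, 22.0), (-2, 22.1), (1, 24.5), (4, 23.2), (7, 23.3), (10, 21.0), (13, 12.1), (16, 17.9), (19, 16.9), (22, 7.4), (25, 14.9), (28, 8.6), (31, 4.3), (34, 9.0), (37, 2.3), (40, -0.1)]
[(-62, -0.5), (-58, 2.2), (-54, -0.4), (-50, 22.8), (-46, 23.2), (-42, 22.9), (-38, 23.0), (-34, 23.1), (-30, 24.6), (-26, 23.3), (-22, 32.6), (-18, 66.8), (-14, 52.5), (-10, 66.5), (-6, 68.9), (-2, 71.0), (2, 65.6), (6, 69.0), (10, 65.5), (14, 66.6), (18, 50.7), (22, 21.5), (26, 22.1), (30, 21.8), (34, 22.9), (38, 23.5), (42, 22.7), (46, 21.4), (50, 1.2), (54, -0.2), (58, 0.2), (62, -0.5)]
```

```bash
python3 -c "
from jig import *
yw=np.radians(21.7);D=np.array([np.cos(yw),np.sin(yw),0]);N=np.array([-D[1],D[0],0]);g=np.array([.4998,-.2664,0])
for px in ((376.2,221.2),(377,222)):
    p=at_z('top',px,.068)-g; print(p@D,p@N)
from fit import place,STOP
for c,(x0,y0,x1,y1) in dict(top=(355,200,395,250),side=(303,163,348,203)).items():
    im=np.load(c+'0im.npy');k=11
    a=cv2.resize(im[y0:y1,x0:x1,::-1],None,fx=k,fy=k,interpolation=cv2.INTER_CUBIC)
    for off,col in ((0,(255,0,0)),(.0027 if c=='top' else -.0029,(0,0,255)),(.0075,(0,160,0))):
        q=g+off*N
        F,B=place(STOP,q[0],q[1],0,yw)
        for idx,prt in (([4,5,7,6,4],F),([0,1,3,2,0],F),([1,3,7,5,1],B)):
            u=np.int32((proj(c,prt[idx])-[x0,y0]+.5)*k);cv2.polylines(a,[u],False,col,1)
    cv2.imwrite(f'pics/{c}6.png',a)
"
```

```text
-6.600563892667706e-05 0.0031419722812854986
-0.0030761967835791965 0.0018360082530496531
```

View pics/top6.png

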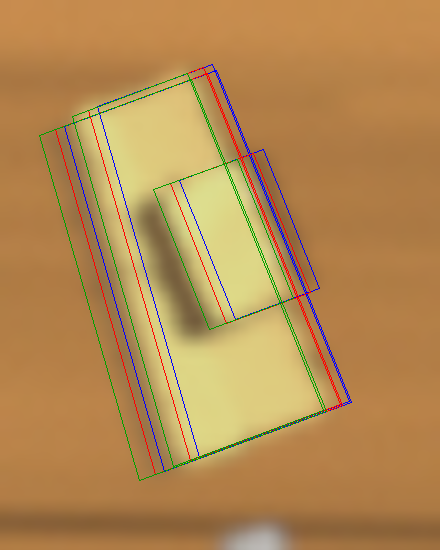

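View pics/side6.png

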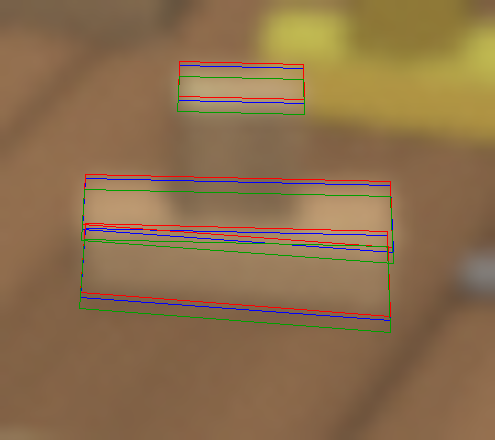

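{"fn": "drive_tool", "kwargs": {"plan": [{"x":0,"y":0,"z":-0.09,"twist":0,"claw":1},{"x":0,"y":0.2,"z":0,"twist":0,"claw":1},{"x":0,"y":0.2,"z":0,"twist":0,"claw":1},{"x":0,"y":0.1,"z":0,"twist":0,"claw":1},{"x":0,"y":0.1,"z":0,"twist":0,"claw":1},{"x":0,"y":0,"z":0,"twist":0,"claw":1}]}}

```text
t: 9.95
eef_pos: [0.4669, -0.0349, 0.051]
orientation: [99.1, 90.0, 20.0]
contact_force: [-0.9, 0.4, -1.2]
opening: 0.0237
```

```bash
python3 -c "
from jig import *
show(yaw=10.85); where()"
```

```text
t 9.95 p [ 0.4669 -0.0349  0.051 ] F [-0.86  0.38 -1.18] open 0.0237 j [  9.  23. -13. 121.   9.  36. -89.]
toolx [ 0.  0. -1.] tooly [0.982 0.188 0.   ] z [ 0.188 -0.982 -0.   ] jaw az -79.17
turn world deg 0.02 => twist rad total -0.0004
jig xyz mm [-42.09   4.29  32.99] F jig [-0.77  0.53 -1.18]
```

Past the former block without force; go on.

{"fn": "drive_tool", "kwargs": {"plan": [{"x":0,"y":0.1,"z":0,"twist":0,"claw":1},{"x":0,"y":0.1,"z":0,"twist":0,"claw":1},{"x":0,"y":0.1,"z":0,"twist":0,"claw":1},{"x":0,"y":0,"z":0,"twist":0,"claw":1}]}}

```text
t: 10.35
eef_pos: [0.4757, -0.0332, 0.0511]
orientation: [89.8, 90.0, 10.6]
contact_force: [0.1, -0.3, -2.0]
opening: 0.0239
```

```bash
python3 -c "
from jig import *
show(yaw=10.85); where()"
```

```text
t 10.35 p [ 0.4757 -0.0332  0.0511] F [ 0.07 -0.27 -2.02] open 0.0239 j [  9.  24. -13. 120.   9.  37. -89.]
toolx [ 0.001  0.    -1.   ] tooly [0.982 0.188 0.001] z [ 0.188 -0.982  0.   ] jaw az -79.18
turn world deg 0.03 => twist rad total -0.0004
jig xyz mm [-33.05   4.25  33.1 ] F jig [ 0.02 -0.28 -2.02]
```

{"fn": "drive_tool", "kwargs": {"plan": [{"x":0,"y":0.08,"z":0.03,"twist":0,"claw":1},{"x":0,"y":0.1,"z":0,"twist":0,"claw":1},{"x":0,"y":0.1,"z":0,"twist":0,"claw":1},{"x":0,"y":0.1,"z":0,"twist":0,"claw":1},{"x":0.02,"y":0,"z":0,"twist":0,"claw":1},{"x":0,"y":0,"z":0,"twist":0,"claw":1}]}}

```text
t: 10.95
eef_pos: [0.4865, -0.0322, 0.0503]
orientation: [-82.4, 90.0, -161.6]
contact_force: [-0.7, 0.0, -0.2]
opening: 0.0237
```

```bash
python3 -c "
from jig import *
show(yaw=10.85); where()
im,_=save('side','s7.png')
a=cv2.resize(im[150:250,230:350,::-1],None,fx=6,fy=6,interpolation=cv2.INTER_LANCZOS4);cv2.imwrite('pics/s7z.png',a)"
```

```text
t 10.95 p [ 0.4865 -0.0322  0.0503] F [-0.65  0.01 -0.17] open 0.0237 j [  9.  24. -13. 119.   9.  38. -89.]
toolx [-0. -0. -1.] tooly [ 0.982  0.188 -0.   ] z [ 0.188 -0.982  0.   ] jaw az -79.18
turn world deg 0.03 => twist rad total -0.0006
jig xyz mm [-22.27   3.29  32.32] F jig [-0.64  0.13 -0.17]
```

View pics/s7z.png

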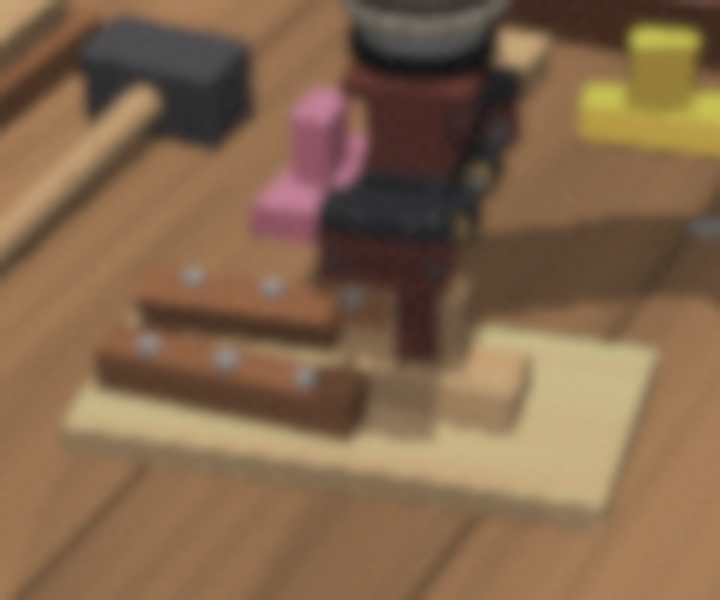

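{"fn": "drive_tool", "kwargs": {"plan": [{"x":0,"y":0,"z":0,"twist":0,"claw":-0.1},{"x":0,"y":0,"z":0,"twist":0,"claw":-0.1},{"x":0,"y":0,"z":0,"twist":0,"claw":-0.1},{"x":0,"y":0,"z":0,"twist":0,"claw":-0.1},{"x":-0.3,"y":0,"z":0,"twist":0,"claw":-0.1},{"x":-0.7,"y":0,"z":0,"twist":0,"claw":-0.1},{"x":-0.8,"y":0,"z":0,"twist":0,"claw":-0.1},{"x":0,"y":0,"z":0,"twist":0,"claw":-0.1}]}}

```text
t: 11.8
eef_pos: [0.4886, -0.0321, 0.1076]
orientation: [76.8, 89.7, -2.4]
contact_force: [0.6, 0.9, 0.4]
opening: 0.0481
```

```bash
python3 -c "
from jig import *
show(J(-.098,.003,.06),10.85); where()
im,_=save('side','s8.png')
a=cv2.resize(im[150:250,230:350,::-1],None,fx=6,fy=6,interpolation=cv2.INTER_LANCZOS4);cv2.imwrite('pics/s8z.png',a)"
```

```text
t 11.8 p [ 0.4886 -0.0321  0.1076] F [0.58 0.89 0.39] open 0.0481 j [ 10.  19. -14. 116.   7.  45. -87.]
toolx [ 0.005 -0.    -1.   ] tooly [0.982 0.188 0.005] z [ 0.188 -0.982  0.001] jaw az -79.19
delta tool mm [ 29.2 -77.9  -0. ]
turn world deg 0.04 => twist rad total -0.0007
jig xyz mm [-20.24   2.95  89.64] F jig [0.74 0.76 0.39]
```

View pics/s8z.png

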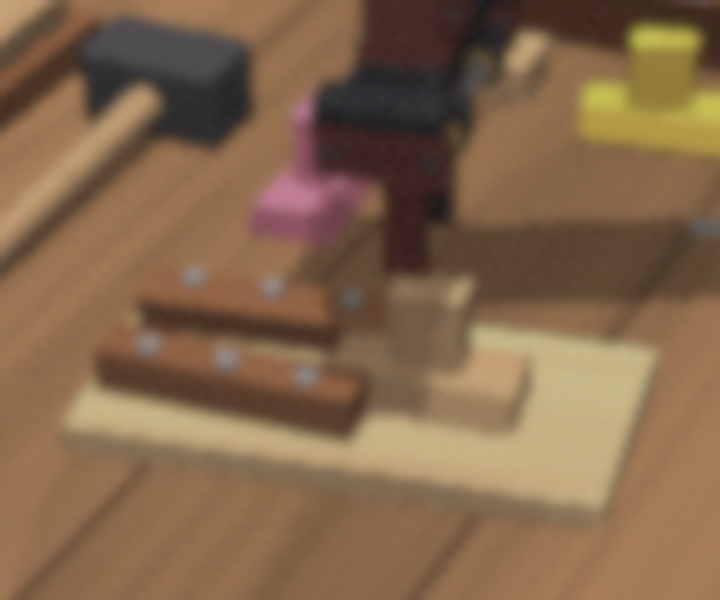

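{"fn": "drive_tool", "kwargs": {"plan": [{"x":0,"y":-0.4,"z":0,"twist":0,"claw":1},{"x":0,"y":-0.8,"z":0,"twist":0,"claw":1},{"x":0,"y":-0.8,"z":0,"twist":0,"claw":1},{"x":0,"y":-0.8,"z":0,"twist":0,"claw":1},{"x":0,"y":0,"z":0,"twist":0,"claw":1},{"x":0,"y":0,"z":0,"twist":0,"claw":1},{"x":0,"y":0,"z":0,"twist":0,"claw":1},{"x":0,"y":0,"z":0,"twist":0,"claw":1}]}}

```text
t: 12.65
eef_pos: [0.4045, -0.0477, 0.1043]
orientation: [163.7, 90.0, 84.5]
contact_force: [0.4, 0.1, -0.4]
opening: 0.0003
```

```bash
python3 -c "
from jig import *
show(J(-.098,.003,.009),10.85); where()"
```

```text
t 12.65 p [ 0.4045 -0.0477  0.1043] F [ 0.37  0.07 -0.42] open 0.0003 j [ 13.  13. -15. 127.   5.  41. -84.]
toolx [ 0.  0. -1.] tooly [0.982 0.188 0.   ] z [ 0.188 -0.982 -0.   ] jaw az -79.17
delta tool mm [77.3  7.7  0.5]
turn world deg 0.02 => twist rad total -0.0003
jig xyz mm [-105.7     3.46   86.27] F jig [ 0.37 -0.   -0.42]
```

{"fn": "drive_tool", "kwargs": {"plan": [{"x":0.5,"y":0,"z":0,"twist":0,"claw":1},{"x":0.8,"y":0,"z":0,"twist":0,"claw":1},{"x":0.7,"y":0,"z":0,"twist":0,"claw":1},{"x":0.4,"y":0,"z":0,"twist":0,"claw":1},{"x":0.1,"y":0,"z":0,"twist":0,"claw":1},{"x":0,"y":0,"z":0,"twist":0,"claw":1}]}}

```text
t: 13.25
eef_pos: [0.4041, -0.0477, 0.0291]
orientation: [-114.8, 89.9, 166.1]
contact_force: [0.2, -0.5, -0.3]
opening: 0.0007
```

```bash
python3 -c "
from jig import *
show(J(-.090,.003,.009),10.85); where()
im,_=save('side','s9.png')
a=cv2.resize(im[150:250,230:350,::-1],None,fx=6,fy=6,interpolation=cv2.INTER_LANCZOS4);cv2.imwrite('pics/s9z.png',a)"
```

```text
t 13.25 p [ 0.4041 -0.0477  0.0291] F [ 0.18 -0.52 -0.27] open 0.0007 j [ 11.  21. -13. 130.   9.  30. -88.]
toolx [-0.001  0.    -1.   ] tooly [ 0.982  0.188 -0.001] z [ 0.188 -0.982 -0.   ] jaw az -79.16
delta tool mm [ 2.1 16.1  0.6]
turn world deg 0.01 => twist rad total -0.0002
jig xyz mm [-106.14    3.57   11.09] F jig [ 0.08 -0.54 -0.27]
```

View pics/s9z.png

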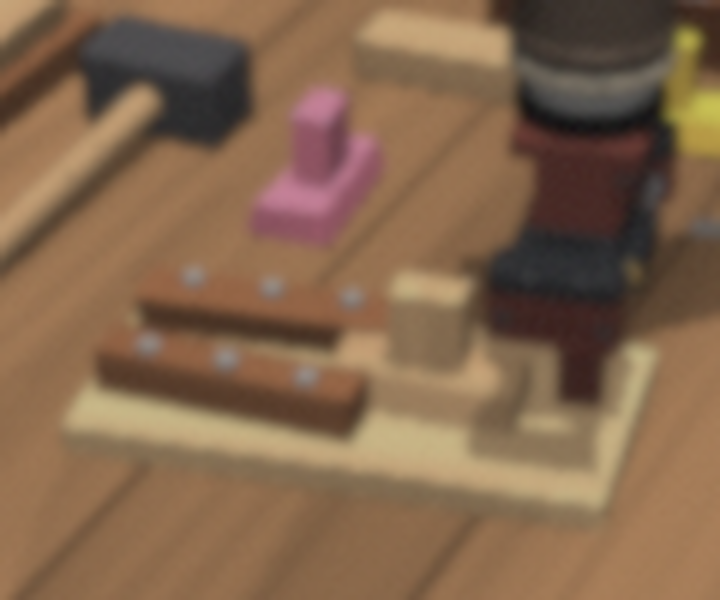

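{"fn": "drive_tool", "kwargs": {"plan": [{"x":0.05,"y":0.2,"z":0,"twist":0,"claw":1},{"x":0,"y":0.3,"z":0,"twist":0,"claw":1},{"x":0,"y":0.2,"z":0,"twist":0,"claw":1},{"x":0,"y":0.1,"z":0,"twist":0,"claw":1},{"x":0,"y":0.1,"z":0,"twist":0,"claw":1},{"x":0,"y":0.1,"z":0,"twist":0,"claw":1}]}}

```text
t: 13.9
eef_pos: [0.4336, -0.0423, 0.028]
orientation: [-77.8, 90.0, -157.0]
contact_force: [-1.1, -0.5, -0.5]
opening: 0.0009
```

```bash
python3 -c "
from jig import *
show(); where()"
```

```text
t 13.9 p [ 0.4336 -0.0423  0.028 ] F [-1.07 -0.55 -0.46] open 0.0009 j [ 10.  23. -13. 126.   9.  31. -89.]
toolx [-0. -0. -1.] tooly [ 0.982  0.188 -0.   ] z [ 0.188 -0.982  0.   ] jaw az -79.19
jig xyz mm [-76.15   3.31   9.96] F jig [-1.15 -0.34 -0.46]
```

{"fn": "drive_tool", "kwargs": {"plan": [{"x":0,"y":0.07,"z":0,"twist":0,"claw":1},{"x":0,"y":0.07,"z":0,"twist":0,"claw":1},{"x":0,"y":0.07,"z":0,"twist":0,"claw":1},{"x":0,"y":0.07,"z":0,"twist":0,"claw":1},{"x":0,"y":0.07,"z":0,"twist":0,"claw":1}]}}

```text
t: 14.4
eef_pos: [0.4439, -0.0403, 0.0279]
orientation: [-66.6, 90.0, -145.8]
contact_force: [-0.0, 0.1, 0.4]
opening: 0.0007
```

```bash
python3 -c "
from jig import *
show(); where()"
```

```text
t 14.4 p [ 0.4439 -0.0403  0.0279] F [-0.02  0.06  0.36] open 0.0007 j [  9.  24. -13. 125.   9.  32. -89.]
toolx [-0. -0. -1.] tooly [ 0.982  0.188 -0.   ] z [ 0.188 -0.982  0.   ] jaw az -79.18
jig xyz mm [-65.62   3.32   9.93] F jig [-0.01  0.06  0.36]
```

{"fn": "drive_tool", "kwargs": {"plan": [{"x":0,"y":0.06,"z":0,"twist":0,"claw":1},{"x":0,"y":0.06,"z":0,"twist":0,"claw":1},{"x":0,"y":0.06,"z":0,"twist":0,"claw":1},{"x":0,"y":0.06,"z":0,"twist":0,"claw":1}]}}

```text
t: 14.8
eef_pos: [0.451, -0.0389, 0.0279]
orientation: [25.2, 90.0, -53.9]
contact_force: [-0.1, -0.4, 1.1]
opening: 0.0005
```

```bash
python3 -c "
from jig import *
show(); where()
im,_=save('side','s10.png')
a=cv2.resize(im[150:250,230:350,::-1],None,fx=6,fy=6,interpolation=cv2.INTER_LANCZOS4);cv2.imwrite('pics/s10z.png',a)"
```

```text
t 14.8 p [ 0.451  -0.0389  0.0279] F [-0.1  -0.37  1.13] open 0.0005 j [  9.  24. -12. 124.   9.  32. -90.]
toolx [ 0. -0. -1.] tooly [0.982 0.188 0.   ] z [ 0.188 -0.982  0.   ] jaw az -79.19
jig xyz mm [-58.38   3.31   9.95] F jig [-0.16 -0.34  1.13]
```

View pics/s10z.png

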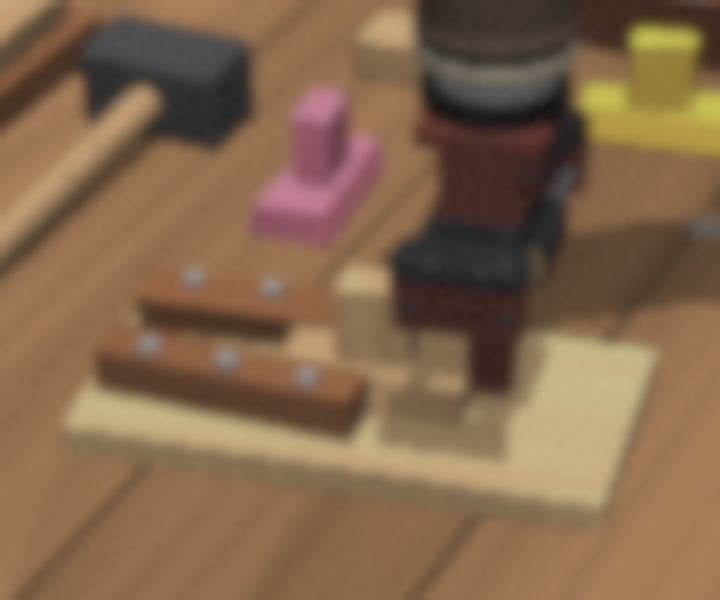

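{"fn": "drive_tool", "kwargs": {"plan": [{"x":0,"y":0.04,"z":0,"twist":0,"claw":1},{"x":0,"y":0.04,"z":0,"twist":0,"claw":1},{"x":0,"y":0.04,"z":0,"twist":0,"claw":1},{"x":0,"y":0.04,"z":0,"twist":0,"claw":1},{"x":0,"y":0.04,"z":0,"twist":0,"claw":1}]}}

```text
t: 15.35
eef_pos: [0.4569, -0.0378, 0.0279]
orientation: [53.2, 90.0, -26.0]
contact_force: [0.3, -1.2, -0.6]
opening: 0.0005
```

```bash
python3 -c "
from jig import *
where()"
```

```text
jig xyz mm [-52.42   3.31   9.94] F jig [ 0.04 -1.21 -0.55]
```

{"fn": "drive_tool", "kwargs": {"plan": [{"x":0,"y":0.04,"z":0,"twist":0,"claw":1},{"x":0,"y":0.04,"z":0,"twist":0,"claw":1},{"x":0,"y":0.04,"z":0,"twist":0,"claw":1},{"x":0,"y":0.04,"z":0,"twist":0,"claw":1}]}}

```text
t: 15.75
eef_pos: [0.4616, -0.0369, 0.0279]
orientation: [66.5, 90.0, -12.7]
contact_force: [-0.2, 0.0, -0.4]
opening: 0.0003
```

```bash
python3 -c "
from jig import *
where()"
```

```text
jig xyz mm [-47.59   3.3    9.95] F jig [-0.22  0.09 -0.35]
```

{"fn": "drive_tool", "kwargs": {"plan": [{"x":0,"y":0.04,"z":0,"twist":0,"claw":1},{"x":0,"y":0.04,"z":0,"twist":0,"claw":1},{"x":0,"y":0.04,"z":0,"twist":0,"claw":1},{"x":0,"y":0.04,"z":0,"twist":0,"claw":1}]}}

```text
t: 16.15
eef_pos: [0.4663, -0.036, 0.028]
orientation: [72.0, 90.0, -7.2]
contact_force: [-0.4, -0.5, -0.0]
opening: 0.0004
```

```bash
python3 -c "
from jig import *
where()
im,_=save('side','s11.png')
a=cv2.resize(im[150:250,230:350,::-1],None,fx=6,fy=6,interpolation=cv2.INTER_LANCZOS4);cv2.imwrite('pics/s11z.png',a)"
```

```text
jig xyz mm [-42.81   3.33   9.95] F jig [-0.49 -0.4  -0.02]
```

View pics/s11z.png

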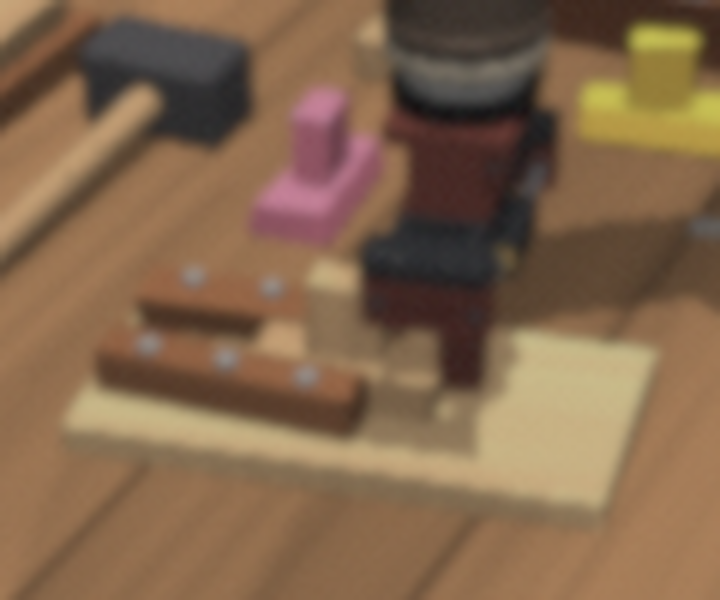

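{"fn": "drive_tool", "kwargs": {"plan": [{"x":0,"y":0.035,"z":0,"twist":0,"claw":1},{"x":0,"y":0.035,"z":0,"twist":0,"claw":1},{"x":0,"y":0.035,"z":0,"twist":0,"claw":1},{"x":0,"y":0.035,"z":0,"twist":0,"claw":1}]}}

```text
t: 16.6
eef_pos: [0.4704, -0.0352, 0.028]
orientation: [-0.6, 90.0, -79.8]
contact_force: [0.6, -0.0, 0.1]
opening: 0.0007
```

```bash
python3 -c "
from jig import *
where()"
```

```text
jig xyz mm [-38.65   3.3    9.95] F jig [ 0.59 -0.15  0.11]
```

{"fn": "drive_tool", "kwargs": {"plan": [{"x":0,"y":0.035,"z":0,"twist":0,"claw":1},{"x":0,"y":0.035,"z":0,"twist":0,"claw":1},{"x":0,"y":0.035,"z":0,"twist":0,"claw":1},{"x":0,"y":0.035,"z":0,"twist":0,"claw":1}]}}

```text
t: 17.0
eef_pos: [0.4745, -0.0344, 0.0279]
orientation: [-43.2, 90.0, -122.4]
contact_force: [0.8, -0.6, 0.8]
opening: 0.0006
```

```bash
python3 -c "
from jig import *
where()"
```

```text
jig xyz mm [-34.45   3.3    9.93] F jig [ 0.68 -0.72  0.76]
```

{"fn": "drive_tool", "kwargs": {"plan": [{"x":0,"y":0.035,"z":0,"twist":0,"claw":1},{"x":0,"y":0.035,"z":0,"twist":0,"claw":1},{"x":0,"y":0.035,"z":0,"twist":0,"claw":1},{"x":0,"y":0.035,"z":0,"twist":0,"claw":1}]}}

```text
t: 17.4
eef_pos: [0.4787, -0.0336, 0.0279]
orientation: [-53.3, 90.0, -132.4]
contact_force: [-0.0, -0.2, -0.2]
opening: 0.0005
```

```bash
python3 -c "
from jig import *
where()"
```

```text
jig xyz mm [-30.25   3.32   9.94] F jig [-0.08 -0.2  -0.17]
```

{"fn": "drive_tool", "kwargs": {"plan": [{"x":0,"y":0.035,"z":0,"twist":0,"claw":1},{"x":0,"y":0.035,"z":0,"twist":0,"claw":1},{"x":0,"y":0.035,"z":0,"twist":0,"claw":1},{"x":0,"y":0.035,"z":0,"twist":0,"claw":1}]}}

```text
t: 17.8
eef_pos: [0.4822, -0.033, 0.0278]
orientation: [-90.4, 89.9, -169.6]
contact_force: [-3.1, -1.1, 0.5]
opening: 0.0002
```

```bash
python3 -c "
from jig import *
where()
im,_=save('side','s12.png')
a=cv2.resize(im[150:250,230:350,::-1],None,fx=6,fy=6,interpolation=cv2.INTER_LANCZOS4);cv2.imwrite('pics/s12z.png',a)"
```

```text
jig xyz mm [-26.62   3.29   9.81] F jig [-3.21 -0.53  0.51]
```

View pics/s12z.png

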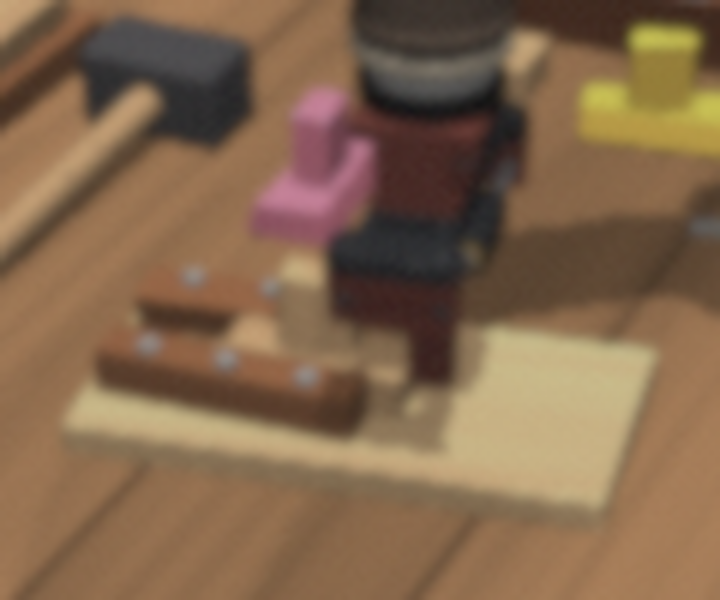

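{"fn": "drive_tool", "kwargs": {"plan": [{"x":0,"y":0.025,"z":0,"twist":0,"claw":1},{"x":0,"y":0.025,"z":0,"twist":0,"claw":1},{"x":0,"y":0,"z":0,"twist":0,"claw":1}]}}

```text
t: 18.15
eef_pos: [0.4834, -0.0328, 0.0277]
orientation: [-91.5, 89.9, -170.7]
contact_force: [-5.3, -1.3, 2.5]
opening: 0.0005
```

```bash
python3 -c "
from jig import *
where()"
```

```text
jig xyz mm [-25.48   3.29   9.71] F jig [-5.49 -0.25  2.55]
```

{"fn": "drive_tool", "kwargs": {"plan": [{"x":0,"y":0.025,"z":0,"twist":0,"claw":1},{"x":0,"y":0.025,"z":0,"twist":0,"claw":1},{"x":0,"y":0,"z":0,"twist":0,"claw":1}]}}

```text
t: 18.45
eef_pos: [0.4844, -0.0325, 0.0277]
orientation: [-91.6, 89.9, -170.8]
contact_force: [-5.9, -0.5, 3.0]
opening: 0.0005
```

```bash
python3 -c "
from jig import *
where()"
```

```text
jig xyz mm [-24.36   3.32   9.65] F jig [-5.91  0.57  2.99]
```

{"fn": "drive_tool", "kwargs": {"plan": [{"x":0,"y":0.025,"z":0,"twist":0,"claw":1},{"x":0,"y":0.025,"z":0,"twist":0,"claw":1},{"x":0,"y":0,"z":0,"twist":0,"claw":1}]}}

```text
t: 18.75
eef_pos: [0.4852, -0.0324, 0.0275]
orientation: [-91.5, 89.8, -170.7]
contact_force: [-7.2, -0.9, 2.3]
opening: 0.0002
```

```bash
python3 -c "
from jig import *
where()"
```

```text
jig xyz mm [-23.64   3.27   9.48] F jig [-7.23  0.51  2.27]
```

{"fn": "drive_tool", "kwargs": {"plan": [{"x":0,"y":0.03,"z":0,"twist":0,"claw":1},{"x":0,"y":0.03,"z":0,"twist":0,"claw":1},{"x":0,"y":0,"z":0,"twist":0,"claw":1}]}}

```text
t: 19.05
eef_pos: [0.4861, -0.0323, 0.0273]
orientation: [-91.7, 89.7, -170.9]
contact_force: [-8.6, -1.0, 4.5]
opening: 0.0009
```

```bash
python3 -c "
from jig import *
where()"
```

```text
jig xyz mm [-22.65   3.27   9.29] F jig [-8.61  0.65  4.49]
```

{"fn": "drive_tool", "kwargs": {"plan": [{"x":0,"y":0.03,"z":0,"twist":0,"claw":1},{"x":0,"y":0.03,"z":0,"twist":0,"claw":1},{"x":0,"y":0,"z":0,"twist":0,"claw":1}]}}

```text
t: 19.35
eef_pos: [0.4871, -0.0321, 0.0271]
orientation: [-91.7, 89.6, -170.9]
contact_force: [-12.0, -2.2, 5.1]
opening: 0.0002
```

```bash
python3 -c "
from jig import *
where()"
```

```text
jig xyz mm [-21.7    3.28   9.1 ] F jig [-12.22   0.06   5.05]
```

{"fn": "drive_tool", "kwargs": {"plan": [{"x":0,"y":0,"z":0,"twist":0,"claw":1},{"x":0,"y":0,"z":0,"twist":0,"claw":1},{"x":0,"y":0,"z":0,"twist":0,"claw":1}]}}

```text
t: 19.65
eef_pos: [0.4871, -0.0321, 0.0271]
orientation: [-91.8, 89.6, -171.0]
contact_force: [-10.6, -1.6, 3.7]
opening: 0.0005
```

```bash
python3 -c "
from jig import *
where()"
```

```text
jig xyz mm [-21.7    3.28   9.1 ] F jig [-10.72   0.46   3.71]
```

{"fn": "drive_tool", "kwargs": {"plan": [{"x":0,"y":0.02,"z":0,"twist":0,"claw":1},{"x":0,"y":0,"z":0,"twist":0,"claw":1},{"x":0,"y":0,"z":0,"twist":0,"claw":1},{"x":0,"y":0,"z":0,"twist":0,"claw":1}]}}

```text
t: 20.05
eef_pos: [0.4873, -0.032, 0.027]
orientation: [-91.9, 89.6, -171.1]
contact_force: [-11.7, -2.3, 6.2]
opening: 0.0005
```

```bash
python3 -c "
from jig import *
where()"
```

```text
jig xyz mm [-21.5    3.26   9.02] F jig [-11.88  -0.06   6.16]
```

{"fn": "drive_tool", "kwargs": {"plan": [{"x":0,"y":-0.1,"z":0,"twist":0,"claw":1},{"x":0,"y":-0.2,"z":0,"twist":0,"claw":1},{"x":-0.05,"y":-0.5,"z":0,"twist":0,"claw":1},{"x":-0.2,"y":-0.8,"z":0,"twist":0,"claw":1},{"x":-0.5,"y":-0.8,"z":0,"twist":0,"claw":1},{"x":-0.8,"y":0,"z":0,"twist":0,"claw":1},{"x":-0.8,"y":0,"z":0,"twist":0,"claw":1},{"x":-0.8,"y":0,"z":0,"twist":0,"claw":1},{"x":0,"y":0,"z":0,"twist":0,"claw":1},{"x":0,"y":0,"z":0,"twist":0,"claw":1}]}}

```text
t: 21.05
eef_pos: [0.4216, -0.0448, 0.123]
orientation: [74.6, 89.8, -4.6]
contact_force: [-0.4, 0.4, 0.1]
opening: 0.0003
```

```bash
python3 -c "
from jig import *
show();where()
ims=[save(c,c+'13.png')[0] for c in('side','top')]
a=cv2.resize(np.hstack([ims[0][150:250,230:340,::-1],ims[1][150:250,240:350,::-1]]),None,fx=3.6,fy=3.6,interpolation=cv2.INTER_LANCZOS4);cv2.imwrite('pics/s13z.png',a)"
```

```text
t 21.05 p [ 0.4216 -0.0448  0.123 ] F [-0.43  0.38  0.13] open 0.0003 j [ 13.  12. -15. 124.   5.  44. -84.]
toolx [ 0.003 -0.    -1.   ] tooly [0.982 0.188 0.003] z [ 0.188 -0.982  0.001] jaw az -79.18
jig xyz mm [-88.44   3.13 104.97] F jig [-0.35  0.46  0.13]
```

View pics/s13z.png

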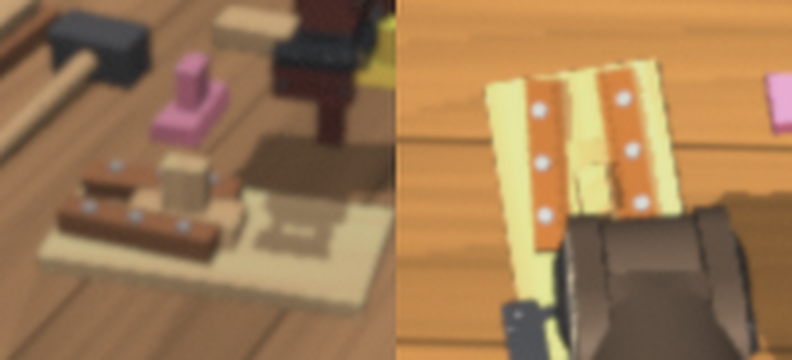

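View pics/side13.png

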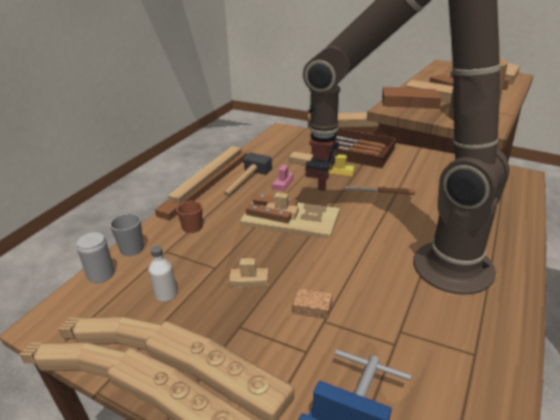

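```bash
python3 -c "
from plant import *
print(close_job())"
```

```text
the job is handed in; nothing more can be done
None
```

I fitted the dovetailed stop into the way, pushed it home with about 11–12 N, let go, moved clear and handed the job in at about t = 21 s. No verdict was reported.

- **How it was done:** I gripped the stop by its post and set it on the board, then slid its nose into the mouth. I let go there and pushed the tail of the foot with shut fingers. The push rose by about 2 N per mm from a post position of roughly x = 33 mm.
- **Last checks:** The last three force readings before backing off were 12.2, 10.7 and 11.9 N. The post's centre is at about x = 38 mm, worked out from the arm's position. After I backed off, the pictures show the stop sitting between the rails, flat and in line, and the gripper clear of it. The parts of the bench in view look unmoved.
- **What went wrong on the way:** My first attempt to enter the mouth was about 2–3 mm off to the straight-rail side, and the nose hit the end of a rail, most likely the straight one. The arm read about 22 N along the way and 24 N up. I backed off, shifted across and entered without force.
- **Disagreements:** The image outlines and the depth data differed by a few millimetres on where the stop and jig lay sideways.
- **Not checked:** I could not measure how hard the stop presses on the rail after release. I also did not push again to confirm it had not sprung back.

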